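# Lock spent battery packs away in the hasp chest

## Robot

A 6-joint arm with a two-finger parallel gripper is mounted at the origin on the work surface. World frame = base frame: x ahead of the robot, y to its left, z up, the work surface at z = 0. Lengths are in m, angles in rad, forces in N, time in s.
With the tool pointing down it reaches from about 0.3 to 0.875 m from the base axis. Payload 4.2 kg.
Tool frame: the origin (TCP) lies midway between the tips of the shut fingers; the grasp point (between the pads) lies manip.grip_point_offset behind it (manip.grip_point_offset is the distance from the TCP to the grasp point, in m); z points along the fingers, x is the direction in which the jaws open and shut, and the axes are right-handed (so a half turn about z gives the same grasp; the last joint's range is limited). The gripper opens to 85 mm and grips with 20 to 120 N. Pads are 22 mm wide; open, the fingers measure 114 mm over their backs; the gripper's body (76 mm by 85 mm) begins 54 mm behind the grasp point. The pads swing forward as they close: fully open they stand 13 mm farther back than shut.
Start: joints at [1.221, 0.32, 1.565, -0, 1.257, -0.02], TCP at [0.186, 0.544, 0.231] pointing down, gripper open.
Joint ranges: [-3.11, 3.11], [-0.84, 2.01], [0.21, 2.61], [-1.34, 4.49], [0.05, 2.63], [-2.56, 2.56]. Speed limits (rad/s): [2.57, 2.57, 3.14, 3.14, 3.14, 3.14].

## Interface

Orientations are given as a unit quaternion [x, y, z, w].
In Python, from station import sensors, optics, manip gives the robot as it stands.
- The arm moves only by the tool drive_tool, never from a script. Its argument "commands" is a list of rows, each an object of numbers: "rx", "ry", "rz": the turn, a rotation vector about the tool's x, y, z in degrees; "tx", "ty", "tz": the shift along the tool's x, y, z in m; "grip": the finger opening in m, from 0 to 0.0854. In form: [{"rx": .., "ry": .., "rz": .., "tx": .., "ty": .., "tz": .., "grip": ..}, ...]. A call has 1 to 5 rows; each row is the pose to reach, as a shift and turn from the pose commanded when the call began, along the tool's axes at that moment; what a row does not reach only later rows make up. A row lasts 1/12 s, in which the tool goes at most 41.7 mm and 7.16 degrees, less where a joint would pass 70% of its speed; a pose out of reach is approached as far as the arm can. A call with a gripper value outside its range is refused whole. The fingers move at their own pace and stop on an object; "newtons" is the grip in N (left out, the last holds). Time passes only in rows, so rows that repeat a pose let the fingers close. It gives the time, the measured TCP pose, the force and the opening at its end, in the units of the state.
- sensors.read_state(): the state, without advancing time (a new reading comes with each control period).
- optics.capture(name): name is "side" or "top"; returns (picture, depth): 384x512x3 uint8, red, green, blue; 384x512 float32, m along the optical axis (not along the pixel's ray), 0 where there is no reading.
- optics.calibration(name): a dict with "mtx" (3x3 intrinsics, pixels), "eye" and "orientation" of the camera in the world. Camera axes: x right, y down, z forward; pixel columns grow to the right and rows downward; lengths in m; the calibration is good to about 2 mm. A picture is of the moment at which its call begins. calibration takes no time and is no camera call.
- manip.finish_job(): hands the job in, once; it reports no verdict.
The state is a dict: "time_s": time; "joints": joint angles; "joint_vel": joint speeds; "joint_efforts": joint torques, N m; "tool_pos": TCP position; "tcp_rot": TCP orientation; "wrist_force": force on the tool from outside, world axes, zero at the start; "moment": the same for the moment, N m; "gripper_width": opening from 0.0 (shut) to 1.0 (fully open).
Only numpy, scipy, OpenCV 4.12 (cv2) and the standard library are available. Lean on these libraries where they do the work, as an engineer would, in place of code of your own. Each camera call takes 0.05 s, during which the arm holds its last target.

## Task

Lock away the spent battery packs: flip the hasp of the grey steel chest off its staple and right over to the front past upright, then raise the lid until it stands up. Free the clip-on cover on the radio's back by squeezing its two tabs together, lay it right side up in the shallow metal tray, and put every battery pack, the one inside the radio and all those on the bench, into the open chest, lying on its floor; only then shut the lid and swing the hasp fully back down over its staple. Leave the multimeter, the screwdriver and the mug where they are.

Things in the scene. Friction and masses are not known exactly. Their poses are not given: they have to be found in the camera images.
- chest: grey steel chest, fixed on the bench at the robot's left, 190 x 320 x 80 mm (x, y, z) without its lid, walls and floor 5 mm; origin at the centre of its underside. Its own -x is the front, where the hasp is hinged (it faces the robot's right); the lid is hinged along the upper +x edge. Inner floor 5 mm above the origin, inside 180 x 310 mm. The shut lid's top is 92.5 mm above the bench
- lid (a joint): chest lid, 190 x 320 x 12 mm, 0.35 kg: 0 shut, grows to 1.6 rad as it is raised (1.57 = upright). Its stiff hinge keeps it wherever it is left; about 5 N at the handle moves it
- lid_hinge (a point): point on the lid's hinge line (which runs along the chest's y axis), middle of the chest's rear edge, 80.5 mm above the bench
- lid_handle (a point): middle of the lid's handle, a round steel bar 12 mm thick and 100 mm long, parallel to the hinge line, standing on two posts 40 mm above the lid's top (34 mm clear); 170 mm from the hinge, 20 mm in from the lid's front edge. The point moves with the lid. Pinched across, the bar can turn between the fingers while the lid swings
- hasp (a joint): steel hasp on the chest's front edge, beside the handle: 0 = lying flat on the lid, the staple through its slot; grows as it is flipped up and over to the front (1.57 upright, stop at 2.2 rad). It stays where it is left (about 1.5 N at the pull moves it). While it lies over the lid, the lid must not be raised
- hasp_hinge (a point): point on the hasp's hinge line (parallel to the chest's y axis), at the middle of the hasp's width; 105 mm in front of the chest's middle, 94 mm above the bench
- hasp_pull (a point): middle of the hasp's D-shaped pull: a round bar 10 mm thick, 48 mm long, parallel to the hinge line, on two posts 38 mm above the 4 mm strap. When the hasp is shut it lies 80 mm behind the hinge line and 42 mm above it, and moves with the hasp. The strap is 85 mm long and 50 mm wide and ends 5 mm beyond the pull
- radio: white portable radio lying on its face, fixed, 250 x 150 x 75 mm (x, y, z), origin at the centre of its underside; a battery bay opens upward in its middle, 130 mm (x) by 116 mm (y), narrowed to 100 mm (y) by two catch lips; bay floor 20 mm above the bench
- cover_grip (a point): point between the two tabs of the grey clip-on cover, 24 mm above the underside of its 140 x 130 x 5 mm (x, y, z) plate; 0.13 kg. The tabs are ears 30 mm wide (x), 6 mm thick, reaching 37 mm above that underside, outer faces at y = +31 and -31 mm. Held squeezed, the cover lifts straight off and is carried by them. Hooks reach 11.5 mm below the plate
- tab_a (a joint): inward travel of the cover's +y tab: 0 sprung out with its hook under the radio's lip; squeezed 6 mm or more it is free, 0.010 m is the stop (9 N)
- tab_b (a joint): the same for the tab at the cover's -y side
- tray: shallow aluminium tray, fixed, 200 x 170 x 28 mm (x, y, z), wall and floor 4 mm, origin at the centre of its underside
- pack0_mid (a point): black and grey plastic battery pack, a plain block 80 x 34 x 40 mm (x, y, z), 0.15 to 0.3 kg; this point is its centre, 20 mm above its underside; its x axis runs along the 80 mm length. It lies in the radio's bay under the cover, along the radio's x axis, with 33 mm or more free beside each long face once the cover is off
- pack1_mid (a point): black and grey plastic battery pack, a plain block 80 x 34 x 40 mm (x, y, z), 0.15 to 0.3 kg; this point is its centre, 20 mm above its underside; its x axis runs along the 80 mm length. It lies on the bench; absent (None) in some starts
- pack2_mid (a point): black and grey plastic battery pack, a plain block 80 x 34 x 40 mm (x, y, z), 0.15 to 0.3 kg; this point is its centre, 20 mm above its underside; its x axis runs along the 80 mm length. It lies on the bench; absent (None) in some starts
- pack3_mid (a point): black and grey plastic battery pack, a plain block 80 x 34 x 40 mm (x, y, z), 0.15 to 0.3 kg; this point is its centre, 20 mm above its underside; its x axis runs along the 80 mm length. It lies on the bench; absent (None) in some starts
- meter: orange multimeter, 160 x 90 x 36 mm, bystander, origin at the centre of its underside
- driver: screwdriver, bystander, about 200 mm long
- mug: white mug, 80 mm wide, 90 mm high, bystander, origin at the centre of its underside
Not all that is in view belongs to the job. Leave any green or orange look-alike of the part that bears pack2_mid alone.

How it is judged:
On the way, in this order (a step that is already met when the one before it is completed fails the run):
1. the hasp is flipped off its staple, past upright, with the lid still shut (value of joint hasp above 1.65 rad and value of joint lid below 0.05 rad), for 0.2 s.
2. the lid is raised, standing up (value of joint lid above 1.2 rad), for 0.2 s.
3. every pack is in the chest, with the lid still up (x of pack0_mid in the frame of chest between -0.09 and 0.09 m and y of pack0_mid in the frame of chest between -0.155 and 0.155 m and z of pack0_mid in the frame of chest between 0 and 0.04 m and x of pack1_mid in the frame of chest between -0.09 and 0.09 m and y of pack1_mid in the frame of chest between -0.155 and 0.155 m and z of pack1_mid in the frame of chest between 0 and 0.04 m and x of pack2_mid in the frame of chest between -0.09 and 0.09 m and y of pack2_mid in the frame of chest between -0.155 and 0.155 m and z of pack2_mid in the frame of chest between 0 and 0.04 m and x of pack3_mid in the frame of chest between -0.09 and 0.09 m and y of pack3_mid in the frame of chest between -0.155 and 0.155 m and z of pack3_mid in the frame of chest between 0 and 0.04 m and value of joint lid above 1 rad), for 0.2 s.
4. the lid is shut over the packs (x of pack0_mid in the frame of chest between -0.09 and 0.09 m and y of pack0_mid in the frame of chest between -0.155 and 0.155 m and z of pack0_mid in the frame of chest between 0 and 0.04 m and x of pack1_mid in the frame of chest between -0.09 and 0.09 m and y of pack1_mid in the frame of chest between -0.155 and 0.155 m and z of pack1_mid in the frame of chest between 0 and 0.04 m and x of pack2_mid in the frame of chest between -0.09 and 0.09 m and y of pack2_mid in the frame of chest between -0.155 and 0.155 m and z of pack2_mid in the frame of chest between 0 and 0.04 m and x of pack3_mid in the frame of chest between -0.09 and 0.09 m and y of pack3_mid in the frame of chest between -0.155 and 0.155 m and z of pack3_mid in the frame of chest between 0 and 0.04 m and value of joint lid below 0.05 rad), for 0.2 s.
At the end, for the whole second after the job is handed in: Lid shut (under 0.05 rad), hasp down (under 0.12 rad), every pack inside the chest (centre within its walls, under 40 mm above its underside), cover right side up in the tray (within 50 mm of its middle, grip point under 55 mm high, tilt under 0.25 rad) (all of step 4 and value of joint hasp below 0.12 rad and horizontal distance between cover_grip and tray below 0.05 m and height (world z) of cover_grip below 0.055 m and angle between cover_grip's own z axis and vertical below 0.25 rad); the robot touches nothing.
It fails at once if the lid is raised more than 0.12 rad while the hasp lies over it (below 0.6 rad) (value of joint lid above 0.12 rad and value of joint hasp below 0.6 rad).
It fails at once if the multimeter, screwdriver or mug is pushed more than 60 mm away (distance of any of meter, driver, mug from where it was at the start of the episode above 0.06 m).
It fails at once if the cover is torn off the radio with a tab not squeezed (horizontal distance between cover_grip and radio below 0.03 m and height (world z) of cover_grip between 0.1025 and 0.108 m and value of joint any of tab_a, tab_b below 0.003 m).
It fails at once if the mug is tipped over (angle between mug's own z axis and vertical above 0.7 rad).
Of pack1, pack2, pack3 only 1 to 3 are there at a start; the rules pass over those that are not, and their reading is None.
At some moment in a run one of pack1, pack2, pack3 may be knocked a few centimetres aside while the robot is not near it.
It also fails if it takes over 210 s, if anything falls off the work surface, if the arm or the gripper's body presses on something with over 40 N, if the wrist force passes 120 N, or if a joint passes its speed limit or range.

## Working session

There is one attempt and no reset: what is moved stays moved. The work goes in short steps, Python scripts to look and compute and a tool call to move; the robot and the scene stay as the last step left them, time stands still between calls to the robot, and variables do not carry over. Pictures are saved under pics/ and viewed, and the job is handed in when it is done.

Besides the shell and the picture viewer there is one more tool, called after ">>>" in YAML: its name, and indented under it one key for each argument. drive_tool: Moves the arm, as the interface text tells. Its arguments: {"type":"object","properties":{"commands":{"type":"array","items":{"type":"object","properties":{"rx":{"type":"number"},"ry":{"type":"number"},"rz":{"type":"number"},"tx":{"type":"number"},"ty":{"type":"number"},"tz":{"type":"number"},"grip":{"type":"number"}}}},"newtons":{"type":"number"}},"required":["commands"]}

```bash
ls; mkdir -p pics; python3 - <<'E'
from station import sensors, optics, manip
import cv2
print(sensors.read_state()); print(manip.grip_point_offset)
import numpy as np
for n in("side","top"):
    p,d=optics.capture(n); cv2.imwrite(f"pics/{n}0.png",p[:,:,::-1]); np.save(f"pics/{n}0.npy",d)
    print(n,optics.calibration(n), d.min(),d.max())
E
```

```text
pics
{'time_s': 0.0, 'joints': array([ 1.22101479e+00,  3.20302180e-01,  1.56569762e+00, -1.83410163e-05,
        1.25738567e+00, -1.99829185e-02]), 'joint_vel': array([-1.39568165e-03, -2.06055550e-03, -1.21241366e-05,  1.86092024e-04,
       -1.17751913e-03,  2.84530512e-04]), 'joint_efforts': array([-5.38196982e-04, -4.15533078e+01, -2.34161443e+01, -9.63711841e-06,
        8.12016689e-03,  1.39023163e-05]), 'tool_pos': array([0.18604526, 0.5435607 , 0.23046913]), 'tcp_rot': array([ 8.13586530e-01,  5.81443166e-01, -7.34648506e-04,  5.13727361e-04]), 'wrist_force': array([ 0.54552262,  0.45322808, -0.22999804]), 'moment': array([-0.01812575, -0.0183398 ,  0.01565984]), 'gripper_width': 0.9982026722392935}
0.0187
side {'mtx': array([[399.39954856,   0.        , 251.86553257],
       [  0.        , 399.39954856, 185.56629599],
       [  0.        ,   0.        ,   1.        ]]), 'eye': array([ 0.3968593 , -0.94181176,  0.73256163]), 'orientation': array([ 0.87788093, -0.0785624 ,  0.05539617, -0.46913141])} 0.0 3.6512594
top {'mtx': array([[444.14164409,   0.        , 254.45020697],
       [  0.        , 444.14164409, 198.82402975],
       [  0.        ,   0.        ,   1.        ]]), 'eye': array([ 0.30860542, -0.04959381,  1.44221238]), 'orientation': array([ 0.70489086, -0.70202832,  0.06938618, -0.07396402])} 0.0 2.4970167
```

View pics/top0.png

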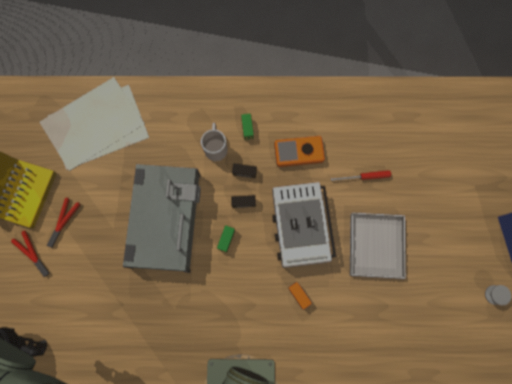

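View pics/side0.png

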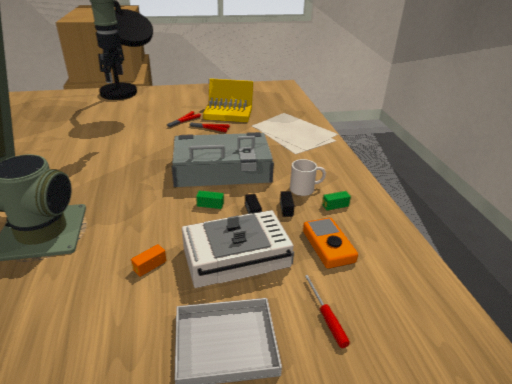

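Top view: two black packs at (244,171) and (243,202). The look-alikes to leave alone are green at (248,126) and (227,238) and orange at (300,295). Chest is at (162,217), hasp near (182,190), radio at (302,223) and tray at (378,246).

```bash
cat > h.py <<'E'
import numpy as np, cv2
from scipy.spatial.transform import Rotation as R
from station import sensors, optics, manip
def cap(n,tag=None):
    p,d=optics.capture(n)
    if tag: cv2.imwrite(f"pics/{n}_{tag}.png",p[:,:,::-1])
    return p,d
def ray(n,uv):
    c=optics.calibration(n); uv=np.atleast_2d(uv).astype(float)
    K=c['mtx']; v=np.c_[(uv[:,0]-K[0,2])/K[0,0],(uv[:,1]-K[1,2])/K[1,1],np.ones(len(uv))]
    return c['eye'],R.from_quat(c['orientation']).apply(v)
def plane(n,uv,z):
    e,v=ray(n,uv); return e+v*((z-e[2])/v[:,2])[:,None]
def cloud(n,d):
    h,w=d.shape; u,v=np.meshgrid(np.arange(w),np.arange(h)); uv=np.c_[u.ravel(),v.ravel()]
    e,r=ray(n,uv); P=e+r*d.ravel()[:,None]; P[d.ravel()==0]=np.nan; return P.reshape(h,w,3)
def proj(n,P):
    c=optics.calibration(n); q=R.from_quat(c['orientation']).inv().apply(np.atleast_2d(P)-c['eye']); q=q@c['mtx'].T
    return q[:,:2]/q[:,2:]
def crop(p,x0,y0,x1,y1,f,tag):
    cv2.imwrite(f"pics/{tag}.png",cv2.resize(p[y0:y1,x0:x1,::-1],None,fx=f,fy=f,interpolation=cv2.INTER_CUBIC))
def st():
    s=sensors.read_state(); return s
def togo(P,zax=None,xax=None,rot=None):
    """shift/turn in tool axes from present commanded~measured pose to TCP P, orientation rot (Rotation)"""
    s=st(); Rt=R.from_quat(s['tcp_rot'])
    print('t',round(s['time_s'],2),'pos',np.round(s['tool_pos'],4),'grip',round(s['gripper_width'],3),'F',np.round(s['wrist_force'],1))
    print('shift mm',np.round(1000*Rt.inv().apply(np.array(P)-s['tool_pos']),1))
    if rot is not None: print('turn deg',np.round(np.degrees((Rt.inv()*rot).as_rotvec()),2))
def down(xdir):
    x=np.array([np.cos(xdir),np.sin(xdir),0]); z=np.array([0,0,-1.]); y=np.cross(z,x)
    return R.from_matrix(np.c_[x,y,z])
E
python3 - <<'E'
from h import *
p=cv2.imread('pics/top0.png')[:,:,::-1]; d=np.load('pics/top0.npy'); P=cloud('top',d)
crop(p,110,110,340,280,3.4,'c1')
hsv=cv2.cvtColor(np.ascontiguousarray(p),cv2.COLOR_RGB2HSV)
def big(m,amin=40):
    n,l,s,c=cv2.connectedComponentsWithStats(m.astype(np.uint8)); return [(l==i) for i in range(1,n) if s[i,4]>amin]
def rep(name,mask,zlo,zhi):
    z=P[...,2]; m=mask&(z>zlo)&(z<zhi)
    for b in big(m):
        Q=P[b]; r=cv2.minAreaRect((Q[:,:2]*1000).astype(np.float32))
        vv,uu=np.nonzero(b)
        print(name,'px',uu.mean().round(),vv.mean().round(),'n',b.sum(),'z',np.nanmedian(Q[:,2]).round(4),'rect c',np.round(r[0],1),'wh',np.round(r[1],1),'ang',round(r[2],1))
v=hsv[...,2]; s=hsv[...,1]
T=np.ones_like(v,bool)
rep('blk',(v<60),0.02,0.06)
rep('h35-45',T,0.034,0.046)
rep('chesttop',T,0.085,0.10)
rep('radio',T,0.065,0.09)
rep('cover',(v<150)&(s<60),0.068,0.086)
rep('tray',(s<60),0.015,0.035)
rep('trayfloor',(s<60),0.001,0.01)
rep('high',T,0.105,0.2)
E
```

```text
blk px 307.0 148.0 n 62 z 0.0432 rect c [ 767.4 -211.3] wh [28.5 27.2] ang 48.1
blk px 244.0 170.0 n 233 z 0.0391 rect c [695.6  -5.5] wh [76.1 31.8] ang 81.8
blk px 243.0 201.0 n 223 z 0.0392 rect c [591.2  -2.8] wh [29.3 72.4] ang 3.6
blk px 191.0 236.0 n 135 z 0.04 rect c [474.6 159.5] wh [  6.1 222.4] ang 86.1
h35-45 px 247.0 125.0 n 216 z 0.0392 rect c [852.  -13.6] wh [80.6 33.8] ang 7.3
h35-45 px 298.0 150.0 n 820 z 0.0372 rect c [ 764.8 -187.1] wh [ 88.9 155.9] ang 6.5
h35-45 px 8.0 175.0 n 125 z 0.0403 rect c [670.7 768.4] wh [ 14.6 130.8] ang 73.4
h35-45 px 244.0 169.0 n 232 z 0.0397 rect c [697.7  -4.9] wh [79.7 34.5] ang 83.1
h35-45 px 243.0 200.0 n 248 z 0.0394 rect c [594.4  -3. ] wh [34.9 79.1] ang 4.4
h35-45 px 508.0 227.0 n 56 z 0.04 rect c [ 509.5 -843.5] wh [83.3  5.8] ang 10.6
h35-45 px 225.0 238.0 n 259 z 0.0396 rect c [471.8  51.6] wh [34.7 80. ] ang 70.9
h35-45 px 300.0 295.0 n 272 z 0.0394 rect c [ 295.5 -181.1] wh [79.1 33.9] ang 34.7
h35-45 px 501.0 294.0 n 300 z 0.041 rect c [ 299.8 -799.9] wh [58.5 60.1] ang 17.5
chesttop px 213.0 140.0 n 100 z 0.0891 rect
[... 1470 characters left out ...]
9.1 612.1] wh [16.6 47.6] ang 61.5
tray px 42.0 268.0 n 57 z 0.0173 rect c [374. 635.] wh [45.4 17. ] ang 42.5
trayfloor px 94.0 124.0 n 3339 z 0.0036 rect c [860.  502.2] wh [257.5 318.8] ang 32.4
trayfloor px 214.0 145.0 n 157 z 0.0047 rect c [790.7  98.4] wh [60.5 44. ] ang 89.2
trayfloor px 377.0 245.0 n 2271 z 0.0044 rect c [ 454.9 -436.8] wh [160.6 192.1] ang 86.9
trayfloor px 490.0 295.0 n 89 z 0.0043 rect c [ 296.2 -785.1] wh [57.1 32.1] ang 7.1
high px 168.0 188.0 n 74 z 0.1383 rect c [610.1 221.2] wh [10.5 54.5] ang 87.6
high px 180.0 232.0 n 161 z 0.1367 rect c [478.6 181. ] wh [ 12.6 110.9] ang 86.0
high px 243.0 376.0 n 531 z 0.1771 rect c [ 81.3 -19.9] wh [121.4  41.7] ang 89.9
```

View pics/c1.png

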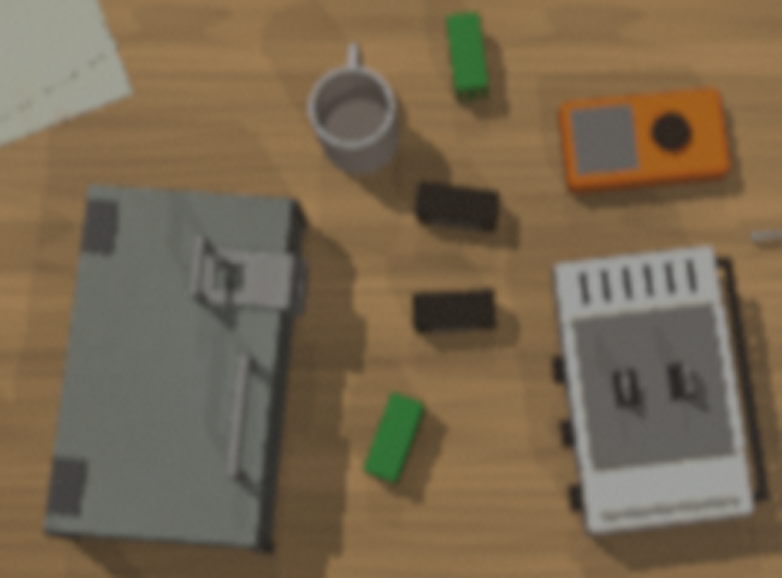

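```bash
python3 - <<'E'
from h import *
d=np.load('pics/top0.npy'); P=cloud('top',d)
def rect(m,name):
    Q=P[m]; r=cv2.minAreaRect((Q[:,:2]*1000).astype(np.float32)); print(name,m.sum(),np.round(r[0],1),np.round(r[1],1),round(r[2],1),'zmax',np.nanmax(Q[:,2]).round(4),np.nanmedian(Q[:,2]).round(4))
x,y,z=P[...,0],P[...,1],P[...,2]
ear=(abs(x-.516)<.1)&(abs(y+.19)<.06)&(z>0.09)&(z<.13)
n,l,s,c=cv2.connectedComponentsWithStats(ear.astype(np.uint8))
for i in range(1,n): print(s[i],c[i].round(1)); rect(l==i,'ear')
Q=P[ear]; print(Q[:,:2].mean(0))
p=cv2.imread('pics/top0.png'); g=p.mean(2)
rect((abs(x-.516)<.09)&(abs(y+.19)<.09)&(z>0.076)&(z<.084)&(g<130),'plate')
rect((abs(x-.516)<.15)&(abs(y+.19)<.09)&(z>0.072)&(z<.077)&(g>150),'radio top')
rect((x>.36)&(x<.72)&(y>.165)&(y<.37)&(z>0.0895)&(z<.0955),'lid')
rect((abs(x-.61)<.05)&(abs(y-.22)<.05)&(z>0.136),'pull')
rect((abs(x-.478)<.09)&(abs(y-.18)<.05)&(z>0.13),'handle')
rect((abs(x-.454)<.13)&(abs(y+.435)<.11)&(z>0.02)&(z<.035),'tray')
s=st();print(np.degrees(R.from_quat(s['tcp_rot']).as_matrix()[:,0]@np.eye(3)), )
a=np.radians(86.1); ex=np.array([np.cos(a),np.sin(a)]);print(ex)
E
```

```text
[310 215   4  11  30] [311.6 220.4]
ear 30 [ 518.3 -214.4] [29.2  6.4] 6.4 zmax 0.1161 0.1082
[292 218   4  10  26] [293.2 222.3]
ear 26 [ 510.1 -158.5] [27.4  6.3] 6.4 zmax 0.1162 0.1103
[ 0.51420487 -0.18798259]
plate 1572 [ 522.2 -188.8] [169.2 157. ] 1.6 zmax 0.084 0.0796
radio top 559 [ 514.6 -186.3] [240.  142.5] 7.6 zmax 0.077 0.0744
lid 3912 [533.8 252.4] [190.2 319.7] 86.0 zmax 0.0955 0.0926
pull 51 [610.8 221.5] [ 9.5 53.5] 85.5 zmax 0.1475 0.1401
handle 146 [478.8 181. ] [ 12.3 110.5] 86.2 zmax 0.1445 0.1371
tray 358 [ 454.1 -433.9] [172.6 200.8] 87.0 zmax 0.0345 0.0268
[18.55516915 54.20797461 -0.08681201]
[0.06801529 0.99768428]
```

```bash
python3 - <<'E'
from h import *
togo([.611,.2215,.20],rot=down(np.radians(86)))
E
```

```text
t 0.1 pos [0.1861 0.5436 0.2306] grip 1.0 F [ 0.5 -0.3 -0.6]
shift mm [-167.1  506.3   30.8]
turn deg [-1.00e-02  9.00e-02 -1.49e+01]
```

>>> drive_tool:
  commands:
    - {"tx": -0.167,"ty": 0.506,"tz": 0.03,"rz": -14.9,"grip": 0.05}
    - {"tx": -0.167,"ty": 0.506,"tz": 0.03,"rz": -14.9,"grip": 0.05}
    - {"tx": -0.167,"ty": 0.506,"tz": 0.03,"rz": -14.9,"grip": 0.05}
    - {"tx": -0.167,"ty": 0.506,"tz": 0.03,"rz": -14.9,"grip": 0.05}
    - {"tx": -0.167,"ty": 0.506,"tz": 0.03,"rz": -14.9,"grip": 0.05}
  newtons: 30

```text
invalid input at $.commands[0]: expected keys rx, ry, rz, tx, ty, tz, grip
```

```bash
python3 - <<'E'
from h import *
togo([.611,.2215,.20],rot=down(np.radians(86)))
E
```

```text
t 0.1 pos [0.1861 0.5436 0.2306] grip 1.0 F [ 0.5 -0.3 -0.6]
shift mm [-167.1  506.3   30.8]
turn deg [-1.00e-02  9.00e-02 -1.49e+01]
```

All keys are required in each row.

>>> drive_tool:
  commands:
    - {"rx": 0,"ry": 0,"rz": -14.9,"tx": -0.167,"ty": 0.506,"tz": 0.03,"grip": 0.05}
    - {"rx": 0,"ry": 0,"rz": -14.9,"tx": -0.167,"ty": 0.506,"tz": 0.03,"grip": 0.05}
    - {"rx": 0,"ry": 0,"rz": -14.9,"tx": -0.167,"ty": 0.506,"tz": 0.03,"grip": 0.05}
    - {"rx": 0,"ry": 0,"rz": -14.9,"tx": -0.167,"ty": 0.506,"tz": 0.03,"grip": 0.05}
    - {"rx": 0,"ry": 0,"rz": -14.9,"tx": -0.167,"ty": 0.506,"tz": 0.03,"grip": 0.05}
  newtons: 30

```text
time_s: 0.52
tool_pos: [0.3485, 0.4205, 0.2195]
tcp_rot: [0.731, 0.682, -0.0, 0.0]
wrist_force: [1.7, 0.3, -0.6]
gripper_width: 0.588
```

```bash
python3 - <<'E'
from h import *
togo([.611,.2215,.20],rot=down(np.radians(86)))
E
```

```text
t 0.52 pos [0.3485 0.4205 0.2195] grip 0.588 F [ 1.7  0.3 -0.6]
shift mm [-180.4  275.6   19.4]
turn deg [-0.02  0.03  0.05]
```

>>> drive_tool:
  commands:
    - {"rx": 0,"ry": 0,"rz": 0,"tx": -0.18,"ty": 0.274,"tz": 0.02,"grip": 0.05}
    - {"rx": 0,"ry": 0,"rz": 0,"tx": -0.18,"ty": 0.274,"tz": 0.02,"grip": 0.05}
    - {"rx": 0,"ry": 0,"rz": 0,"tx": -0.18,"ty": 0.274,"tz": 0.02,"grip": 0.05}
    - {"rx": 0,"ry": 0,"rz": 0,"tx": -0.18,"ty": 0.274,"tz": 0.02,"grip": 0.05}
    - {"rx": 0,"ry": 0,"rz": 0,"tx": -0.18,"ty": 0.274,"tz": 0.02,"grip": 0.05}

```text
time_s: 0.93
tool_pos: [0.5141, 0.2942, 0.2068]
tcp_rot: [0.731, 0.682, -0.0, -0.0]
wrist_force: [-0.1, 0.6, -0.5]
gripper_width: 0.585
```

>>> drive_tool:
  commands:
    - {"rx": 0,"ry": 0,"rz": 0,"tx": -0.068,"ty": 0.104,"tz": 0.007,"grip": 0.05}
    - {"rx": 0,"ry": 0,"rz": 0,"tx": -0.068,"ty": 0.104,"tz": 0.007,"grip": 0.05}
    - {"rx": 0,"ry": 0,"rz": 0,"tx": -0.068,"ty": 0.104,"tz": 0.007,"grip": 0.05}
    - {"rx": 0,"ry": 0,"rz": 0,"tx": -0.068,"ty": 0.104,"tz": 0.007,"grip": 0.05}

```text
time_s: 1.27
tool_pos: [0.617, 0.2156, 0.1984]
tcp_rot: [0.733, 0.68, -0.0, 0.002]
wrist_force: [-0.3, 1.0, 0.4]
gripper_width: 0.582
```

```bash
python3 - <<'E'
from h import *
togo([.611,.2215,.118],rot=down(np.radians(86)))
E
```

```text
t 1.27 pos [0.617  0.2156 0.1984] grip 0.582 F [-0.3  1.   0.4]
shift mm [ 5.6 -6.6 80.4]
turn deg [ 0.12  0.15 -0.32]
```

>>> drive_tool:
  commands:
    - {"rx": 0,"ry": 0,"rz": 0,"tx": 0.0055,"ty": -0.006,"tz": 0.03,"grip": 0.05}
    - {"rx": 0,"ry": 0,"rz": 0,"tx": 0.0055,"ty": -0.006,"tz": 0.06,"grip": 0.05}
    - {"rx": 0,"ry": 0,"rz": 0,"tx": 0.0055,"ty": -0.006,"tz": 0.08,"grip": 0.05}
    - {"rx": 0,"ry": 0,"rz": 0,"tx": 0.0055,"ty": -0.006,"tz": 0.08,"grip": 0.05}
    - {"rx": 0,"ry": 0,"rz": 0,"tx": 0.0055,"ty": -0.006,"tz": 0.08,"grip": 0.05}

```text
time_s: 1.68
tool_pos: [0.6056, 0.2267, 0.1192]
tcp_rot: [0.731, 0.682, -0.001, -0.001]
wrist_force: [0.1, 0.5, 0.8]
gripper_width: 0.59
```

```bash
python3 - <<'E'
from h import *
togo([.611,.2215,.118],rot=down(np.radians(86)))
p,d=cap('side'); crop(p,150,90,350,220,3.9,'s1')
E
```

```text
t 1.68 pos [0.6056 0.2267 0.1192] grip 0.59 F [0.1 0.5 0.8]
shift mm [-4.8  5.7  1.2]
turn deg [-0.15  0.06  0.01]
```

View pics/s1.png

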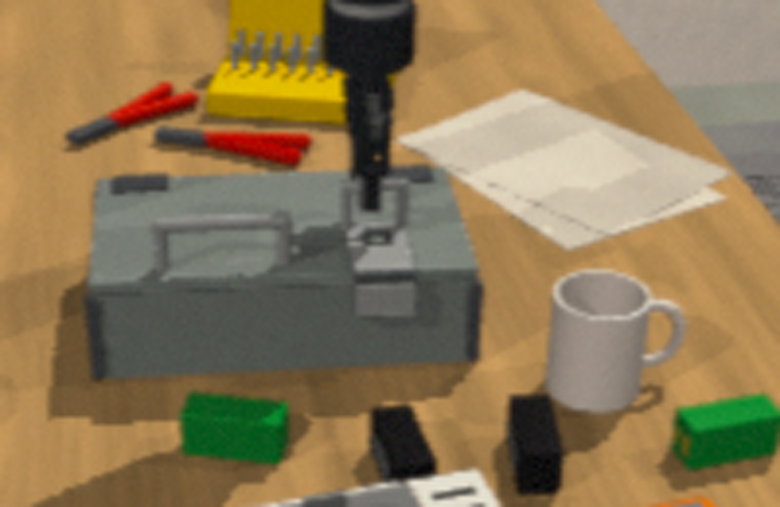

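>>> drive_tool:
  commands:
    - {"rx": 0,"ry": 0,"rz": 0,"tx": -0.005,"ty": 0.0055,"tz": 0.001,"grip": 0.05}
    - {"rx": 0,"ry": 0,"rz": 0,"tx": -0.005,"ty": 0.0055,"tz": 0.001,"grip": 0.03}
    - {"rx": 0,"ry": 0,"rz": 0,"tx": -0.005,"ty": 0.0055,"tz": 0.001,"grip": 0.0}
    - {"rx": 0,"ry": 0,"rz": 0,"tx": -0.005,"ty": 0.0055,"tz": 0.001,"grip": 0.0}
    - {"rx": 0,"ry": 0,"rz": 0,"tx": -0.005,"ty": 0.0055,"tz": 0.001,"grip": 0.0}
  newtons: 25

```text
time_s: 2.15
tool_pos: [0.6119, 0.2214, 0.1202]
tcp_rot: [0.731, 0.682, 0.001, 0.0]
wrist_force: [-0.2, -0.0, 1.9]
gripper_width: 0.106
```

>>> drive_tool:
  commands:
    - {"rx": 0,"ry": 0,"rz": 0,"tx": 0,"ty": 0,"tz": 0,"grip": 0.0}
    - {"rx": 0,"ry": 0,"rz": 0,"tx": 0,"ty": 0,"tz": 0,"grip": 0.0}
    - {"rx": 0,"ry": 0,"rz": 0,"tx": 0,"ty": 0,"tz": 0,"grip": 0.0}

```text
time_s: 2.4
tool_pos: [0.6119, 0.2214, 0.1201]
tcp_rot: [0.731, 0.682, 0.001, 0.0]
wrist_force: [-0.2, -1.4, 4.2]
gripper_width: 0.103
```

```bash
python3 - <<'E'
from h import *
togo([.611,.2215,.118],rot=down(np.radians(86)))
E
```

```text
t 2.4 pos [0.6119 0.2214 0.1201] grip 0.103 F [-0.2 -1.4  4.2]
shift mm [-0.  -0.9  2.1]
turn deg [ 0.08 -0.03  0.01]
```

>>> drive_tool:
  commands:
    - {"rx": 0,"ry": 0,"rz": 0,"tx": -0.0105,"ty": 0,"tz": -0.0157,"grip": 0.0}
    - {"rx": 0,"ry": 0,"rz": 0,"tx": -0.024,"ty": 0,"tz": -0.029,"grip": 0.0}
    - {"rx": 0,"ry": 0,"rz": 0,"tx": -0.04,"ty": 0,"tz": -0.039,"grip": 0.0}
    - {"rx": 0,"ry": 0,"rz": 0,"tx": -0.0577,"ty": 0,"tz": -0.0456,"grip": 0.0}
    - {"rx": 0,"ry": 0,"rz": 0,"tx": -0.0764,"ty": 0,"tz": -0.0483,"grip": 0.0}

```text
time_s: 2.82
tool_pos: [0.607, 0.1473, 0.1701]
tcp_rot: [0.731, 0.682, 0.003, -0.001]
wrist_force: [-0.6, 4.2, 3.4]
gripper_width: 0.102
```

>>> drive_tool:
  commands:
    - {"rx": 0,"ry": 0,"rz": 0,"tx": -0.019,"ty": 0,"tz": 0.001,"grip": 0.0}
    - {"rx": 0,"ry": 0,"rz": 0,"tx": -0.037,"ty": 0,"tz": 0.0064,"grip": 0.0}
    - {"rx": 0,"ry": 0,"rz": 0,"tx": -0.0537,"ty": 0,"tz": 0.0151,"grip": 0.0}
    - {"rx": 0,"ry": 0,"rz": 0,"tx": -0.0683,"ty": 0,"tz": 0.0272,"grip": 0.0}
    - {"rx": 0,"ry": 0,"rz": 0,"tx": -0.0764,"ty": 0,"tz": 0.0368,"grip": 0.0}

```text
time_s: 3.23
tool_pos: [0.6015, 0.068, 0.1307]
tcp_rot: [0.732, 0.682, 0.001, 0.001]
wrist_force: [1.1, 1.9, 2.1]
gripper_width: 0.102
```

```bash
python3 - <<'E'
from h import *
togo([.6,.07,.13],rot=down(np.radians(86)))
p,d=cap('side'); crop(p,150,90,350,220,3.9,'s2')
E
```

```text
t 3.23 pos [0.6015 0.068  0.1307] grip 0.102 F [1.1 1.9 2.1]
shift mm [ 1.9 -1.6  0.7]
turn deg [ 0.13 -0.05 -0.06]
```

View pics/s2.png

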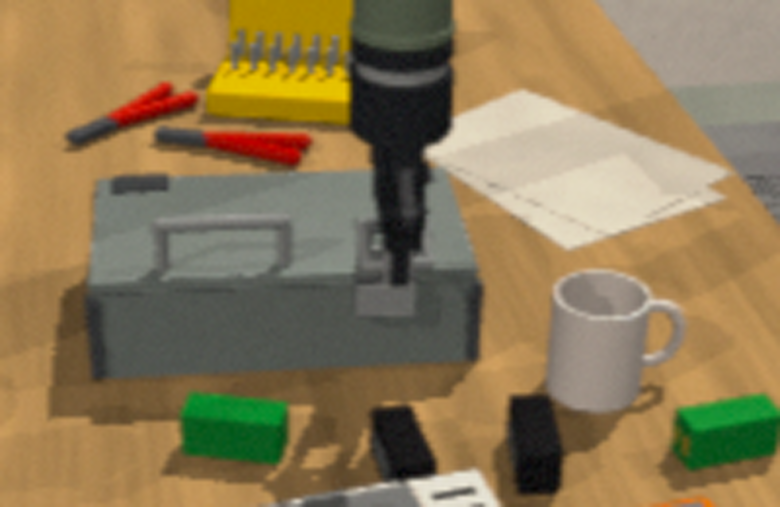

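Hasp is over to the front, with the D-loop at (390,240) around the fingers. I'll hold briefly, then release narrowly and lift.

>>> drive_tool:
  commands:
    - {"rx": 0,"ry": 0,"rz": 0,"tx": 0,"ty": 0,"tz": 0,"grip": 0.0}
    - {"rx": 0,"ry": 0,"rz": 0,"tx": 0,"ty": 0,"tz": 0,"grip": 0.0}
    - {"rx": 0,"ry": 0,"rz": 0,"tx": 0,"ty": 0,"tz": 0,"grip": 0.025}
    - {"rx": 0,"ry": 0,"rz": 0,"tx": 0,"ty": 0,"tz": 0,"grip": 0.025}
    - {"rx": 0,"ry": 0,"rz": 0,"tx": 0,"ty": 0,"tz": 0,"grip": 0.025}

```text
time_s: 3.7
tool_pos: [0.6001, 0.0698, 0.1305]
tcp_rot: [0.731, 0.682, -0.0, -0.001]
wrist_force: [0.1, 0.2, -0.9]
gripper_width: 0.293
```

>>> drive_tool:
  commands:
    - {"rx": 0,"ry": 0,"rz": 0,"tx": 0,"ty": 0,"tz": -0.02,"grip": 0.025}
    - {"rx": 0,"ry": 0,"rz": 0,"tx": 0,"ty": 0,"tz": -0.045,"grip": 0.025}
    - {"rx": 0,"ry": 0,"rz": 0,"tx": 0,"ty": 0,"tz": -0.08,"grip": 0.025}
    - {"rx": 0,"ry": 0,"rz": 0,"tx": 0,"ty": 0,"tz": -0.08,"grip": 0.05}
    - {"rx": 0,"ry": 0,"rz": 0,"tx": 0,"ty": 0,"tz": -0.08,"grip": 0.05}

```text
time_s: 4.12
tool_pos: [0.6017, 0.0697, 0.213]
tcp_rot: [0.731, 0.682, 0.002, 0.001]
wrist_force: [-0.5, -0.4, -0.5]
gripper_width: 0.564
```

```bash
python3 - <<'E'
from h import *
togo([.479,.181,.2],rot=down(np.radians(86)))
togo([.479,.181,.1145])
p,d=cap('top'); P=cloud('top',d)
m=(P[...,2]>.1)&(P[...,2]<.16)&(abs(P[...,0]-.6)<.06)&(P[...,1]>.03)&(P[...,1]<.2)
print(np.round(np.nanmedian(P[m],0),3),m.sum()); crop(p,110,110,340,280,3.4,'c2')
E
```

```text
t 4.12 pos [0.6017 0.0697 0.213 ] grip 0.564 F [-0.5 -0.4 -0.5]
shift mm [ 102.5 -130.1   12.6]
turn deg [ 0.24 -0.08  0.04]
t 4.12 pos [0.6017 0.0697 0.213 ] grip 0.564 F [-0.5 -0.4 -0.5]
shift mm [ 102.4 -130.5   98.1]
[0.598 0.12  0.136] 148
```

View pics/c2.png

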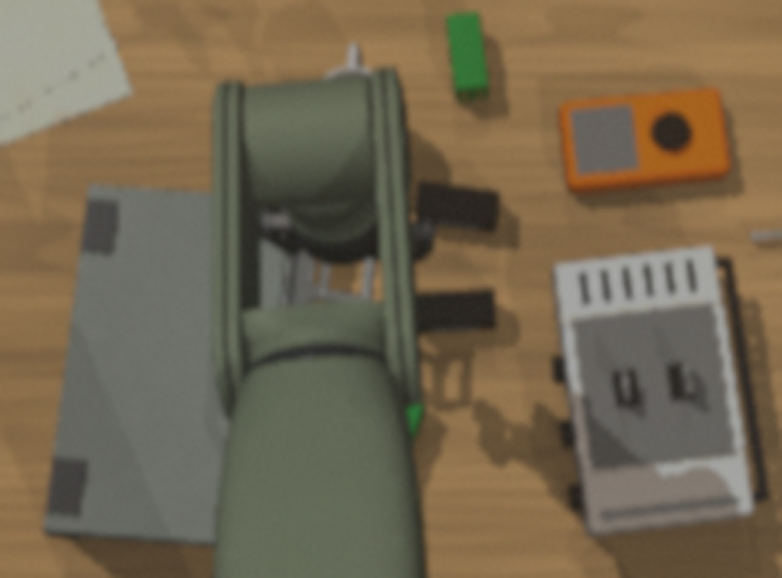

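>>> drive_tool:
  commands:
    - {"rx": 0,"ry": 0,"rz": 0,"tx": 0.025,"ty": -0.032,"tz": 0.0,"grip": 0.05}
    - {"rx": 0,"ry": 0,"rz": 0,"tx": 0.051,"ty": -0.065,"tz": 0.0,"grip": 0.05}
    - {"rx": 0,"ry": 0,"rz": 0,"tx": 0.076,"ty": -0.096,"tz": 0.005,"grip": 0.05}
    - {"rx": 0,"ry": 0,"rz": 0,"tx": 0.102,"ty": -0.129,"tz": 0.01,"grip": 0.05}
    - {"rx": 0,"ry": 0,"rz": 0,"tx": 0.102,"ty": -0.129,"tz": 0.01,"grip": 0.05}

```text
time_s: 4.58
tool_pos: [0.4722, 0.1826, 0.1982]
tcp_rot: [0.73, 0.684, -0.004, -0.003]
wrist_force: [-0.1, -0.5, 0.7]
gripper_width: 0.589
```

>>> drive_tool:
  commands:
    - {"rx": 0,"ry": 0,"rz": 0,"tx": 0,"ty": 0,"tz": 0,"grip": 0.05}
    - {"rx": 0,"ry": 0,"rz": 0,"tx": 0,"ty": 0,"tz": 0,"grip": 0.05}

```text
time_s: 4.75
tool_pos: [0.4791, 0.1797, 0.2]
tcp_rot: [0.731, 0.682, -0.001, -0.0]
wrist_force: [-0.4, 0.5, -0.3]
gripper_width: 0.588
```

```bash
python3 - <<'E'
from h import *
togo([.479,.181,.1145],rot=down(np.radians(86)))
E
```

```text
t 4.75 pos [0.4791 0.1797 0.2   ] grip 0.588 F [-0.4  0.5 -0.3]
shift mm [ 1.4 -0.1 85.5]
turn deg [-0.06  0.05  0.06]
```

>>> drive_tool:
  commands:
    - {"rx": 0,"ry": 0,"rz": 0,"tx": 0.001,"ty": 0,"tz": 0.03,"grip": 0.05}
    - {"rx": 0,"ry": 0,"rz": 0,"tx": 0.001,"ty": 0,"tz": 0.06,"grip": 0.05}
    - {"rx": 0,"ry": 0,"rz": 0,"tx": 0.001,"ty": 0,"tz": 0.085,"grip": 0.05}
    - {"rx": 0,"ry": 0,"rz": 0,"tx": 0.001,"ty": 0,"tz": 0.085,"grip": 0.05}
    - {"rx": 0,"ry": 0,"rz": 0,"tx": 0.001,"ty": 0,"tz": 0.085,"grip": 0.02}

```text
time_s: 5.17
tool_pos: [0.4796, 0.1796, 0.1147]
tcp_rot: [0.732, 0.681, -0.001, -0.001]
wrist_force: [0.2, -0.2, 0.1]
gripper_width: 0.459
```

>>> drive_tool:
  commands:
    - {"rx": 0,"ry": 0,"rz": 0,"tx": 0,"ty": 0,"tz": 0,"grip": 0.0}
    - {"rx": 0,"ry": 0,"rz": 0,"tx": 0,"ty": 0,"tz": 0,"grip": 0.0}
    - {"rx": 0,"ry": 0,"rz": 0,"tx": 0,"ty": 0,"tz": 0,"grip": 0.0}
    - {"rx": 0,"ry": 0,"rz": 0,"tx": 0,"ty": 0,"tz": 0,"grip": 0.0}
    - {"rx": 0,"ry": 0,"rz": 0,"tx": 0,"ty": 0,"tz": 0,"grip": 0.0}
  newtons: 30

```text
time_s: 5.58
tool_pos: [0.481, 0.1803, 0.1174]
tcp_rot: [0.731, 0.682, 0.002, 0.002]
wrist_force: [2.1, -6.1, 6.5]
gripper_width: 0.124
```

```bash
python3 - <<'E'
from h import *
togo([.479,.181,.1145],rot=down(np.radians(86)))
r=np.hypot(170,52);a0=np.arctan2(52,170)
for t in range(10,90,8):
    a=a0+np.radians(t); print(t,np.round(170-r*np.cos(a),1),np.round(-(r*np.sin(a)-52),1))
E
```

```text
t 5.58 pos [0.481  0.1803 0.1174] grip 0.124 F [ 2.1 -6.1  6.5]
shift mm [ 0.6 -2.   2.9]
turn deg [ 0.25 -0.01  0.04]
10 11.6 -28.7
18 24.4 -50.0
26 40.0 -69.3
34 58.1 -86.2
42 78.5 -100.4
50 100.6 -111.7
58 124.0 -119.7
66 148.4 -124.5
74 173.1 -125.7
82 197.8 -123.6
```

>>> drive_tool:
  commands:
    - {"rx": 0,"ry": 0,"rz": 0,"tx": 0.0116,"ty": 0,"tz": -0.0287,"grip": 0.0}
    - {"rx": 0,"ry": 0,"rz": 0,"tx": 0.0244,"ty": 0,"tz": -0.05,"grip": 0.0}
    - {"rx": 0,"ry": 0,"rz": 0,"tx": 0.04,"ty": 0,"tz": -0.0693,"grip": 0.0}
    - {"rx": 0,"ry": 0,"rz": 0,"tx": 0.0581,"ty": 0,"tz": -0.0862,"grip": 0.0}
    - {"rx": 0,"ry": 0,"rz": 0,"tx": 0.0785,"ty": 0,"tz": -0.1004,"grip": 0.0}

```text
time_s: 6.0
tool_pos: [0.486, 0.2549, 0.2193]
tcp_rot: [0.731, 0.682, -0.002, 0.005]
wrist_force: [2.7, -13.5, 10.7]
gripper_width: 0.126
```

>>> drive_tool:
  commands:
    - {"rx": 0,"ry": 0,"rz": 0,"tx": 0.0221,"ty": 0,"tz": -0.0113,"grip": 0.0}
    - {"rx": 0,"ry": 0,"rz": 0,"tx": 0.0455,"ty": 0,"tz": -0.0193,"grip": 0.0}
    - {"rx": 0,"ry": 0,"rz": 0,"tx": 0.0699,"ty": 0,"tz": -0.0241,"grip": 0.0}
    - {"rx": 0,"ry": 0,"rz": 0,"tx": 0.0946,"ty": 0,"tz": -0.0253,"grip": 0.0}
    - {"rx": 0,"ry": 0,"rz": 0,"tx": 0.1193,"ty": 0,"tz": -0.0232,"grip": 0.0}

```text
time_s: 6.42
tool_pos: [0.4941, 0.3782, 0.2422]
tcp_rot: [0.731, 0.682, 0.002, 0.002]
wrist_force: [3.6, -4.9, -1.8]
gripper_width: 0.125
```

>>> drive_tool:
  commands:
    - {"rx": 0,"ry": 0,"rz": 0,"tx": 0.006,"ty": 0,"tz": 0.001,"grip": 0.0}
    - {"rx": 0,"ry": 0,"rz": 0,"tx": 0.006,"ty": 0,"tz": 0.001,"grip": 0.0}
    - {"rx": 0,"ry": 0,"rz": 0,"tx": 0.006,"ty": 0,"tz": 0.001,"grip": 0.0}
    - {"rx": 0,"ry": 0,"rz": 0,"tx": 0.006,"ty": 0,"tz": 0.001,"grip": 0.0}

```text
time_s: 6.75
tool_pos: [0.4946, 0.3865, 0.2405]
tcp_rot: [0.731, 0.682, 0.004, -0.001]
wrist_force: [1.3, 2.9, 4.8]
gripper_width: 0.126
```

```bash
python3 - <<'E'
from h import *
togo([.479,.181,.1145],rot=down(np.radians(86)))
p,d=cap('side'); crop(p,130,50,350,220,3.5,'s3')
E
```

```text
t 6.75 pos [0.4946 0.3865 0.2405] grip 0.126 F [1.3 2.9 4.8]
shift mm [-206.9   -1.9  124.6]
turn deg [ 0.24 -0.37  0.04]
```

View pics/s3.png

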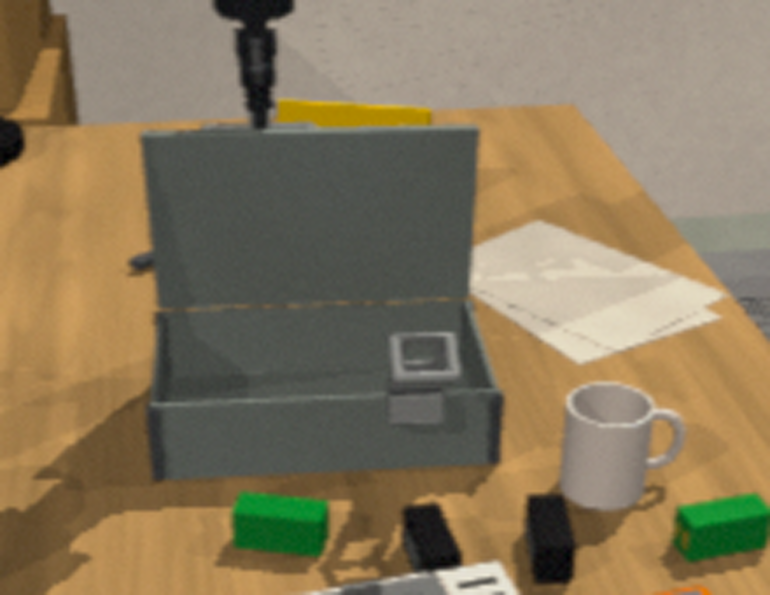

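Lid is standing up, with its top edge at (310,130) in the crop. Releasing.

>>> drive_tool:
  commands:
    - {"rx": 0,"ry": 0,"rz": 0,"tx": 0,"ty": 0,"tz": 0,"grip": 0.028}
    - {"rx": 0,"ry": 0,"rz": 0,"tx": 0,"ty": 0,"tz": 0,"grip": 0.028}
    - {"rx": 0,"ry": 0,"rz": 0,"tx": 0,"ty": 0,"tz": 0,"grip": 0.028}
    - {"rx": 0,"ry": 0,"rz": 0,"tx": 0,"ty": 0,"tz": -0.02,"grip": 0.028}
    - {"rx": 0,"ry": 0,"rz": 0,"tx": 0,"ty": 0,"tz": -0.05,"grip": 0.028}

```text
time_s: 7.22
tool_pos: [0.4918, 0.3828, 0.285]
tcp_rot: [0.731, 0.682, -0.005, -0.001]
wrist_force: [0.9, 0.5, 0.1]
gripper_width: 0.324
```

>>> drive_tool:
  commands:
    - {"rx": 0,"ry": 0,"rz": 0,"tx": 0,"ty": 0,"tz": -0.03,"grip": 0.028}
    - {"rx": 0,"ry": 0,"rz": 0,"tx": 0,"ty": 0,"tz": -0.06,"grip": 0.028}
    - {"rx": 0,"ry": 0,"rz": 0,"tx": 0,"ty": 0,"tz": -0.06,"grip": 0.028}

```text
time_s: 7.47
tool_pos: [0.4948, 0.385, 0.3549]
tcp_rot: [0.731, 0.682, 0.006, 0.0]
wrist_force: [-1.1, 0.4, 1.7]
gripper_width: 0.325
```

```bash
python3 - <<'E'
from h import *
togo([.514,-.1865,.2],rot=down(np.radians(96.6)))
E
```

```text
t 7.47 pos [0.4948 0.385  0.3549] grip 0.325 F [-1.1  0.4  1.7]
shift mm [-570.    57.7  151.1]
turn deg [  0.5   -0.39 -10.6 ]
```

>>> drive_tool:
  commands:
    - {"rx": 0,"ry": 0,"rz": 0,"tx": -0.04,"ty": 0.005,"tz": 0.0,"grip": 0.07}
    - {"rx": 0,"ry": 0,"rz": -6,"tx": -0.08,"ty": 0.01,"tz": 0.0,"grip": 0.08}
    - {"rx": 0,"ry": 0,"rz": -10.6,"tx": -0.12,"ty": 0.015,"tz": 0.01,"grip": 0.08}
    - {"rx": 0,"ry": 0,"rz": -10.6,"tx": -0.16,"ty": 0.02,"tz": 0.015,"grip": 0.08}
    - {"rx": 0,"ry": 0,"rz": -10.6,"tx": -0.2,"ty": 0.022,"tz": 0.02,"grip": 0.08}

```text
time_s: 7.88
tool_pos: [0.5009, 0.1811, 0.3271]
tcp_rot: [0.665, 0.747, -0.001, -0.0]
wrist_force: [1.8, -0.7, 0.7]
gripper_width: 0.934
```

```bash
python3 - <<'E'
from h import *
togo([.514,-.1865,.2],rot=down(np.radians(96.6)))
E
```

```text
t 7.88 pos [0.5009 0.1811 0.3271] grip 0.934 F [ 1.8 -0.7  0.7]
shift mm [-366.6  -29.3  127.2]
turn deg [-0.09  0.01  0.04]
```

>>> drive_tool:
  commands:
    - {"rx": 0,"ry": 0,"rz": 0,"tx": -0.04,"ty": -0.003,"tz": 0.012,"grip": 0.08}
    - {"rx": 0,"ry": 0,"rz": 0,"tx": -0.08,"ty": -0.007,"tz": 0.024,"grip": 0.08}
    - {"rx": 0,"ry": 0,"rz": 0,"tx": -0.119,"ty": -0.01,"tz": 0.036,"grip": 0.08}
    - {"rx": 0,"ry": 0,"rz": 0,"tx": -0.158,"ty": -0.012,"tz": 0.048,"grip": 0.08}
    - {"rx": 0,"ry": 0,"rz": 0,"tx": -0.195,"ty": -0.016,"tz": 0.06,"grip": 0.08}

```text
time_s: 8.3
tool_pos: [0.5073, -0.0146, 0.2672]
tcp_rot: [0.665, 0.747, -0.0, -0.0]
wrist_force: [0.4, 0.4, -0.8]
gripper_width: 0.936
```

>>> drive_tool:
  commands:
    - {"rx": 0,"ry": 0,"rz": 0,"tx": -0.04,"ty": -0.003,"tz": 0.014,"grip": 0.08}
    - {"rx": 0,"ry": 0,"rz": 0,"tx": -0.08,"ty": -0.006,"tz": 0.028,"grip": 0.08}
    - {"rx": 0,"ry": 0,"rz": 0,"tx": -0.119,"ty": -0.009,"tz": 0.042,"grip": 0.08}
    - {"rx": 0,"ry": 0,"rz": 0,"tx": -0.155,"ty": -0.011,"tz": 0.056,"grip": 0.08}
    - {"rx": 0,"ry": 0,"rz": 0,"tx": -0.172,"ty": -0.013,"tz": 0.067,"grip": 0.08}

```text
time_s: 8.72
tool_pos: [0.5141, -0.1887, 0.1994]
tcp_rot: [0.666, 0.746, -0.001, -0.0]
wrist_force: [0.1, 1.1, 0.3]
gripper_width: 0.938
```

>>> drive_tool:
  commands:
    - {"rx": 0,"ry": 0,"rz": 0,"tx": 0,"ty": 0,"tz": 0,"grip": 0.08}
    - {"rx": 0,"ry": 0,"rz": 0,"tx": 0,"ty": 0,"tz": 0,"grip": 0.08}
    - {"rx": 0,"ry": 0,"rz": 0,"tx": 0,"ty": 0,"tz": 0,"grip": 0.08}

```text
time_s: 8.97
tool_pos: [0.5148, -0.1842, 0.2014]
tcp_rot: [0.665, 0.747, 0.0, -0.0]
wrist_force: [-0.3, 1.1, -0.2]
gripper_width: 0.937
```

```bash
python3 - <<'E'
from h import *
togo([.514,-.1865,.084],rot=down(np.radians(96.6)))
E
```

```text
t 8.97 pos [ 0.5148 -0.1842  0.2014] grip 0.937 F [-0.3  1.1 -0.2]
shift mm [ -2.3  -1.1 117.3]
turn deg [-0.01 -0.06  0.  ]
```

>>> drive_tool:
  commands:
    - {"rx": 0,"ry": 0,"rz": 0,"tx": -0.0022,"ty": -0.001,"tz": 0.04,"grip": 0.08}
    - {"rx": 0,"ry": 0,"rz": 0,"tx": -0.0022,"ty": -0.001,"tz": 0.08,"grip": 0.08}
    - {"rx": 0,"ry": 0,"rz": 0,"tx": -0.0022,"ty": -0.001,"tz": 0.105,"grip": 0.08}
    - {"rx": 0,"ry": 0,"rz": 0,"tx": -0.0022,"ty": -0.001,"tz": 0.116,"grip": 0.08}
    - {"rx": 0,"ry": 0,"rz": 0,"tx": -0.0022,"ty": -0.001,"tz": 0.116,"grip": 0.08}

```text
time_s: 9.38
tool_pos: [0.5128, -0.185, 0.0832]
tcp_rot: [0.664, 0.747, -0.001, -0.003]
wrist_force: [-0.0, 0.2, 0.5]
gripper_width: 0.938
```

>>> drive_tool:
  commands:
    - {"rx": 0,"ry": 0,"rz": 0,"tx": 0,"ty": 0,"tz": 0,"grip": 0.07}
    - {"rx": 0,"ry": 0,"rz": 0,"tx": 0,"ty": 0,"tz": 0,"grip": 0.064}
    - {"rx": 0,"ry": 0,"rz": 0,"tx": 0,"ty": 0,"tz": 0,"grip": 0.05}
    - {"rx": 0,"ry": 0,"rz": 0,"tx": 0,"ty": 0,"tz": 0,"grip": 0.035}
    - {"rx": 0,"ry": 0,"rz": 0,"tx": 0,"ty": 0,"tz": 0,"grip": 0.03}
  newtons: 40

```text
time_s: 9.8
tool_pos: [0.5161, -0.1871, 0.0891]
tcp_rot: [0.665, 0.747, 0.002, 0.002]
wrist_force: [-2.4, 4.0, 14.1]
gripper_width: 0.468
```

>>> drive_tool:
  commands:
    - {"rx": 0,"ry": 0,"rz": 0,"tx": 0,"ty": 0,"tz": 0,"grip": 0.03}
    - {"rx": 0,"ry": 0,"rz": 0,"tx": 0,"ty": 0,"tz": 0,"grip": 0.03}
    - {"rx": 0,"ry": 0,"rz": 0,"tx": 0,"ty": 0,"tz": 0,"grip": 0.03}

```text
time_s: 10.05
tool_pos: [0.5161, -0.1871, 0.0891]
tcp_rot: [0.665, 0.747, 0.002, 0.002]
wrist_force: [-1.8, 3.7, 12.9]
gripper_width: 0.471
```

```bash
python3 - <<'E'
from h import *
togo([.514,-.1865,.084],rot=down(np.radians(96.6)))
p,d=cap('side'); crop(p,150,170,330,300,4,'s4')
E
```

```text
t 10.05 pos [ 0.5161 -0.1871  0.0891] grip 0.471 F [-1.8  3.7 12.9]
shift mm [ 0.8 -2.   5.1]
turn deg [0.32 0.09 0.03]
```

View pics/s4.png

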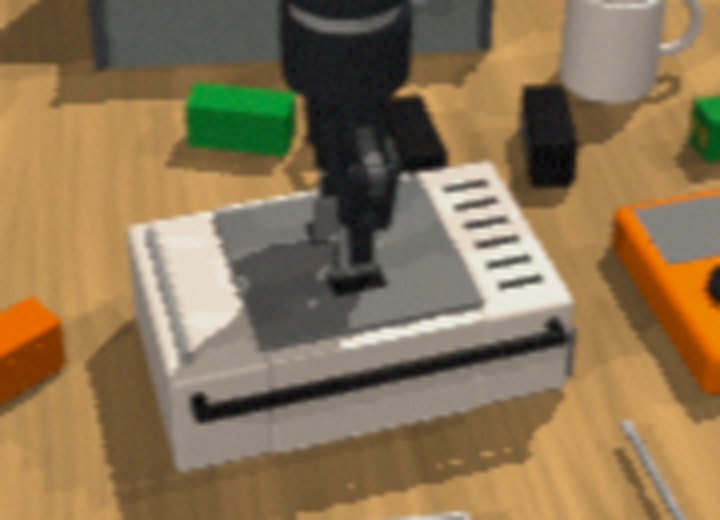

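Opening is about 41.5 mm with the offset, so both tabs are at their stop. Lifting straight up.

>>> drive_tool:
  commands:
    - {"rx": 0,"ry": 0,"rz": 0,"tx": 0,"ty": 0,"tz": -0.01,"grip": 0.03}
    - {"rx": 0,"ry": 0,"rz": 0,"tx": 0,"ty": 0,"tz": -0.02,"grip": 0.03}
    - {"rx": 0,"ry": 0,"rz": 0,"tx": 0,"ty": 0,"tz": -0.035,"grip": 0.03}
    - {"rx": 0,"ry": 0,"rz": 0,"tx": 0,"ty": 0,"tz": -0.06,"grip": 0.03}
    - {"rx": 0,"ry": 0,"rz": 0,"tx": 0,"ty": 0,"tz": -0.09,"grip": 0.03}

```text
time_s: 10.52
tool_pos: [0.5133, -0.1869, 0.1759]
tcp_rot: [0.665, 0.747, -0.0, -0.001]
wrist_force: [0.4, -0.4, -0.8]
gripper_width: 0.463
```

```bash
python3 - <<'E'
from h import *
togo([.454,-.434,.17],rot=down(np.radians(87)))
p,d=cap('side'); crop(p,130,130,330,300,3.5,'s5')
E
```

```text
t 10.52 pos [ 0.5133 -0.1869  0.1759] grip 0.463 F [ 0.4 -0.4 -0.8]
shift mm [-238.6  -87.3    5.8]
turn deg [-0.14 -0.06  9.6 ]
```

View pics/s5.png

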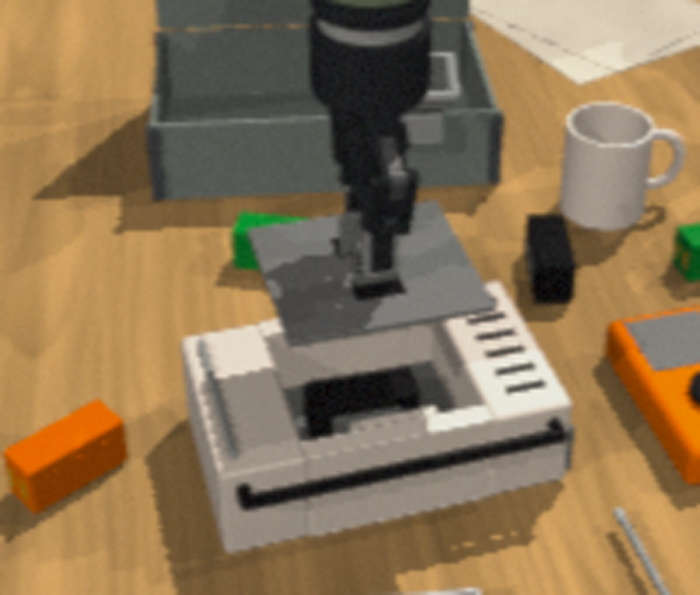

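Cover is off and held level, and pack0 shows in the bay at (360,395). Moving on to the tray.

>>> drive_tool:
  commands:
    - {"rx": 0,"ry": 0,"rz": 2,"tx": -0.035,"ty": -0.013,"tz": 0,"grip": 0.03}
    - {"rx": 0,"ry": 0,"rz": 4,"tx": -0.07,"ty": -0.026,"tz": 0,"grip": 0.03}
    - {"rx": 0,"ry": 0,"rz": 6,"tx": -0.106,"ty": -0.039,"tz": 0,"grip": 0.03}
    - {"rx": 0,"ry": 0,"rz": 8,"tx": -0.142,"ty": -0.052,"tz": 0,"grip": 0.03}
    - {"rx": 0,"ry": 0,"rz": 9.6,"tx": -0.178,"ty": -0.065,"tz": 0,"grip": 0.03}

```text
time_s: 10.98
tool_pos: [0.4697, -0.3733, 0.1764]
tcp_rot: [0.726, 0.688, 0.0, 0.001]
wrist_force: [0.2, 0.1, -0.6]
gripper_width: 0.466
```

```bash
python3 - <<'E'
from h import *
togo([.454,-.434,.17],rot=down(np.radians(87)))
E
```

```text
t 10.98 pos [ 0.4697 -0.3733  0.1764] grip 0.466 F [ 0.2  0.1 -0.6]
shift mm [-61.4 -12.4   6.5]
turn deg [ 0.08  0.05 -0.08]
```

>>> drive_tool:
  commands:
    - {"rx": 0,"ry": 0,"rz": 0,"tx": -0.03,"ty": -0.006,"tz": 0,"grip": 0.03}
    - {"rx": 0,"ry": 0,"rz": 0,"tx": -0.061,"ty": -0.012,"tz": 0,"grip": 0.03}
    - {"rx": 0,"ry": 0,"rz": 0,"tx": -0.061,"ty": -0.012,"tz": 0.03,"grip": 0.03}
    - {"rx": 0,"ry": 0,"rz": 0,"tx": -0.061,"ty": -0.012,"tz": 0.06,"grip": 0.03}
    - {"rx": 0,"ry": 0,"rz": 0,"tx": -0.061,"ty": -0.012,"tz": 0.08,"grip": 0.03}

```text
time_s: 11.4
tool_pos: [0.4539, -0.4322, 0.0938]
tcp_rot: [0.726, 0.688, 0.0, -0.001]
wrist_force: [-0.7, 0.5, -1.6]
gripper_width: 0.464
```

>>> drive_tool:
  commands:
    - {"rx": 0,"ry": 0,"rz": 0,"tx": 0,"ty": 0,"tz": 0,"grip": 0.03}
    - {"rx": 0,"ry": 0,"rz": 0,"tx": 0,"ty": 0,"tz": 0,"grip": 0.03}

```text
time_s: 11.57
tool_pos: [0.4547, -0.4317, 0.0952]
tcp_rot: [0.725, 0.688, -0.0, -0.001]
wrist_force: [-1.1, -0.0, -0.6]
gripper_width: 0.463
```

```bash
python3 - <<'E'
from h import *
togo([.454,-.434,.031],rot=down(np.radians(87)))
p,d=cap('side'); crop(p,130,230,330,384,3.5,'s6')
E
```

```text
t 11.57 pos [ 0.4547 -0.4317  0.0952] grip 0.463 F [-1.1 -0.  -0.6]
shift mm [-2.4 -0.6 64.2]
turn deg [-0.06 -0.05 -0.  ]
```

View pics/s6.png

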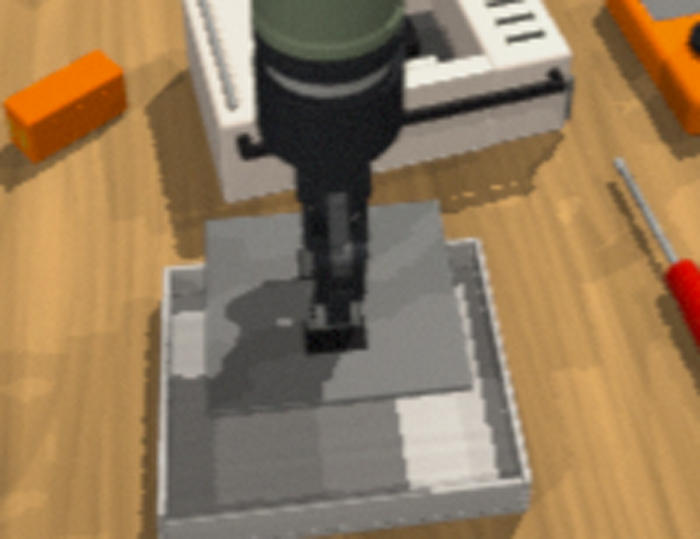

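Aligned over the tray. Lowering slowly, then releasing.

>>> drive_tool:
  commands:
    - {"rx": 0,"ry": 0,"rz": 0,"tx": -0.002,"ty": 0,"tz": 0.025,"grip": 0.03}
    - {"rx": 0,"ry": 0,"rz": 0,"tx": -0.002,"ty": 0,"tz": 0.045,"grip": 0.03}
    - {"rx": 0,"ry": 0,"rz": 0,"tx": -0.002,"ty": 0,"tz": 0.057,"grip": 0.03}
    - {"rx": 0,"ry": 0,"rz": 0,"tx": -0.002,"ty": 0,"tz": 0.063,"grip": 0.03}
    - {"rx": 0,"ry": 0,"rz": 0,"tx": -0.002,"ty": 0,"tz": 0.063,"grip": 0.03}

```text
time_s: 12.03
tool_pos: [0.455, -0.4338, 0.0323]
tcp_rot: [0.725, 0.688, 0.0, -0.0]
wrist_force: [-0.3, 0.1, -0.7]
gripper_width: 0.462
```

>>> drive_tool:
  commands:
    - {"rx": 0,"ry": 0,"rz": 0,"tx": 0,"ty": 0,"tz": 0,"grip": 0.045}
    - {"rx": 0,"ry": 0,"rz": 0,"tx": 0,"ty": 0,"tz": 0,"grip": 0.06}
    - {"rx": 0,"ry": 0,"rz": 0,"tx": 0,"ty": 0,"tz": 0,"grip": 0.08}
    - {"rx": 0,"ry": 0,"rz": 0,"tx": 0,"ty": 0,"tz": 0,"grip": 0.08}
    - {"rx": 0,"ry": 0,"rz": 0,"tx": 0,"ty": 0,"tz": -0.02,"grip": 0.08}

```text
time_s: 12.45
tool_pos: [0.4533, -0.4323, 0.0499]
tcp_rot: [0.725, 0.688, -0.0, -0.003]
wrist_force: [-0.8, 0.5, 0.0]
gripper_width: 0.936
```

>>> drive_tool:
  commands:
    - {"rx": 0,"ry": 0,"rz": 0,"tx": 0,"ty": 0,"tz": -0.04,"grip": 0.08}
    - {"rx": 0,"ry": 0,"rz": 0,"tx": 0,"ty": 0,"tz": -0.08,"grip": 0.08}
    - {"rx": 0,"ry": 0,"rz": 0,"tx": 0,"ty": 0,"tz": -0.12,"grip": 0.08}
    - {"rx": 0,"ry": 0,"rz": 0,"tx": 0.04,"ty": 0,"tz": -0.14,"grip": 0.08}
    - {"rx": 0,"ry": 0,"rz": 0,"tx": 0.08,"ty": 0,"tz": -0.14,"grip": 0.08}

```text
time_s: 12.87
tool_pos: [0.4614, -0.358, 0.1985]
tcp_rot: [0.727, 0.687, 0.001, 0.007]
wrist_force: [0.7, 0.8, 0.5]
gripper_width: 0.937
```

```bash
python3 - <<'E'
from h import *
p,d=cap('side','a7')
p,d=cap('top','a7'); P=cloud('top',d); np.save('pics/P7.npy',P)
x,y,z=P[...,0],P[...,1],P[...,2]
def rect(m,name):
    Q=P[m]; r=cv2.minAreaRect((Q[:,:2]*1000).astype(np.float32)); print(name,m.sum(),np.round(r[0],1),np.round(r[1],1),round(r[2],1),np.nanmedian(Q[:,2]).round(4))
g=p.max(2)
rect((g<70)&(abs(x-.51)<.06)&(abs(y+.187)<.055)&(z>.052)&(z<.068),'pack0')
rect((abs(x-.454)<.09)&(abs(y+.434)<.075)&(z>.012)&(z<.026),'coverplate')
rect((abs(x-.454)<.09)&(abs(y+.434)<.075)&(z>.035)&(z<.06),'ears')
togo([.514,-.1865,.15],rot=down(np.radians(96.6)))
E
```

```text
pack0 273 [ 506.7 -187.9] [79.4 34.2] 4.7 0.0593
coverplate 453 [ 462.1 -423.4] [152.4  85.8] 57.3 0.0199
ears 45 [ 451.4 -432.7] [62.8 24.3] 86.9 0.0489
t 12.97 pos [ 0.4592 -0.3508  0.1948] grip 0.944 F [ 0.4 -0.1  1.1]
shift mm [166.7  46.6  45. ]
turn deg [ 0.14 -0.03 -9.41]
```

View pics/side_a7.png

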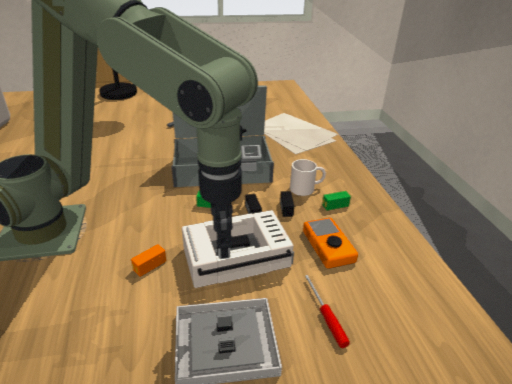

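View pics/top_a7.png

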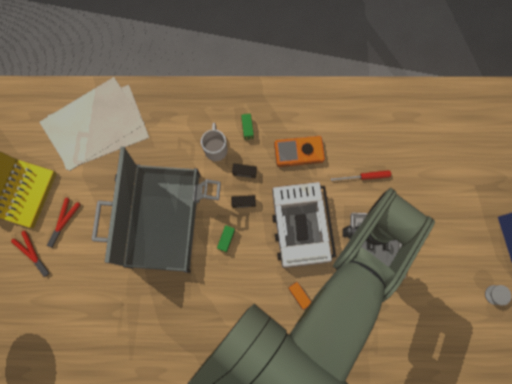

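Cover lies flat in the tray, with the ears centred within 3 mm of the tray's middle. Pack0 is at (0.507,-0.188) with its top at z 0.059, as expected.

```bash
python3 - <<'E'
from h import *
togo([.507,-.188,.13],rot=down(np.radians(95.5)))
E
```

```text
t 12.97 pos [ 0.4592 -0.3508  0.1948] grip 0.944 F [ 0.4 -0.1  1.1]
shift mm [164.9  39.6  65. ]
turn deg [ 0.14 -0.04 -8.31]
```

>>> drive_tool:
  commands:
    - {"rx": 0,"ry": 0,"rz": -4,"tx": 0.035,"ty": 0.008,"tz": 0,"grip": 0.058}
    - {"rx": 0,"ry": 0,"rz": -8.3,"tx": 0.07,"ty": 0.016,"tz": 0.01,"grip": 0.058}
    - {"rx": 0,"ry": 0,"rz": -8.3,"tx": 0.105,"ty": 0.025,"tz": 0.02,"grip": 0.058}
    - {"rx": 0,"ry": 0,"rz": -8.3,"tx": 0.14,"ty": 0.033,"tz": 0.035,"grip": 0.058}
    - {"rx": 0,"ry": 0,"rz": -8.3,"tx": 0.165,"ty": 0.04,"tz": 0.055,"grip": 0.058}

```text
time_s: 13.38
tool_pos: [0.5088, -0.1905, 0.1383]
tcp_rot: [0.673, 0.739, 0.001, 0.002]
wrist_force: [0.5, -0.3, -0.1]
gripper_width: 0.678
```

>>> drive_tool:
  commands:
    - {"rx": 0,"ry": 0,"rz": 0,"tx": 0,"ty": 0,"tz": 0,"grip": 0.058}
    - {"rx": 0,"ry": 0,"rz": 0,"tx": 0,"ty": 0,"tz": 0,"grip": 0.058}
    - {"rx": 0,"ry": 0,"rz": 0,"tx": 0,"ty": 0,"tz": 0,"grip": 0.058}

```text
time_s: 13.63
tool_pos: [0.508, -0.1932, 0.1379]
tcp_rot: [0.674, 0.739, -0.0, 0.001]
wrist_force: [-0.2, 0.2, 0.7]
gripper_width: 0.682
```

```bash
python3 - <<'E'
from h import *
togo([.507,-.188,.029],rot=down(np.radians(95.5)))
E
```

```text
t 13.63 pos [ 0.508  -0.1932  0.1379] grip 0.682 F [-0.2  0.2  0.7]
shift mm [  5.4  -0.6 108.8]
turn deg [ 0.05  0.06 -0.18]
```

>>> drive_tool:
  commands:
    - {"rx": 0,"ry": 0,"rz": 0,"tx": 0.005,"ty": 0,"tz": 0.03,"grip": 0.058}
    - {"rx": 0,"ry": 0,"rz": 0,"tx": 0.005,"ty": 0,"tz": 0.06,"grip": 0.058}
    - {"rx": 0,"ry": 0,"rz": 0,"tx": 0.005,"ty": 0,"tz": 0.085,"grip": 0.058}
    - {"rx": 0,"ry": 0,"rz": 0,"tx": 0.005,"ty": 0,"tz": 0.105,"grip": 0.058}
    - {"rx": 0,"ry": 0,"rz": 0,"tx": 0.005,"ty": 0,"tz": 0.108,"grip": 0.058}

```text
time_s: 14.05
tool_pos: [0.5069, -0.1892, 0.0287]
tcp_rot: [0.674, 0.738, -0.0, -0.0]
wrist_force: [-4.8, 1.7, 13.3]
gripper_width: 0.679
```

>>> drive_tool:
  commands:
    - {"rx": 0,"ry": 0,"rz": 0,"tx": 0,"ty": 0,"tz": 0,"grip": 0.045}
    - {"rx": 0,"ry": 0,"rz": 0,"tx": 0,"ty": 0,"tz": 0,"grip": 0.02}
    - {"rx": 0,"ry": 0,"rz": 0,"tx": 0,"ty": 0,"tz": 0,"grip": 0.02}
    - {"rx": 0,"ry": 0,"rz": 0,"tx": 0,"ty": 0,"tz": 0,"grip": 0.02}
    - {"rx": 0,"ry": 0,"rz": 0,"tx": 0,"ty": 0,"tz": 0,"grip": 0.02}
  newtons: 40

```text
time_s: 14.47
tool_pos: [0.5079, -0.1887, 0.0304]
tcp_rot: [0.674, 0.739, 0.0, 0.002]
wrist_force: [-1.8, -4.3, 5.4]
gripper_width: 0.392
```

>>> drive_tool:
  commands:
    - {"rx": 0,"ry": 0,"rz": 0,"tx": 0,"ty": 0,"tz": -0.03,"grip": 0.02}
    - {"rx": 0,"ry": 0,"rz": 0,"tx": 0,"ty": 0,"tz": -0.065,"grip": 0.02}
    - {"rx": 0,"ry": 0,"rz": 0,"tx": 0,"ty": 0,"tz": -0.1,"grip": 0.02}
    - {"rx": 0,"ry": 0,"rz": 0,"tx": 0,"ty": 0,"tz": -0.14,"grip": 0.02}
    - {"rx": 0,"ry": 0,"rz": 0,"tx": 0,"ty": 0,"tz": -0.18,"grip": 0.02}

```text
time_s: 14.88
tool_pos: [0.5061, -0.1868, 0.2104]
tcp_rot: [0.674, 0.739, -0.0, -0.001]
wrist_force: [0.6, 0.0, -1.2]
gripper_width: 0.392
```

```bash
cat >> h.py <<'E'
A=np.radians(86); EX=np.array([np.cos(A),np.sin(A)]); EY=np.array([-EX[1],EX[0]]); C=np.array([.534,.2525])
def ch(xc,yc,z): return [*(C+EX*xc/1000+EY*yc/1000),z]
E
python3 - <<'E'
from h import *
for yc in (-95,0,95):print(ch(-15,yc,.2))
togo(ch(-20,0,.2),rot=down(np.radians(86)))
togo(ch(-20,0,.2),rot=down(np.radians(-4)))
E
```

```text
[np.float64(0.6277222376685214), np.float64(0.23090967424041073), 0.2]
[np.float64(0.5329536528938381), np.float64(0.23753653924610263), 0.2]
[np.float64(0.4381850681191548), np.float64(0.24416340425179453), 0.2]
t 14.88 pos [ 0.5061 -0.1868  0.2104] grip 0.392 F [ 0.6  0.  -1.2]
shift mm [415.1  65.2  10.9]
turn deg [-0.11 -0.08  9.31]
t 14.88 pos [ 0.5061 -0.1868  0.2104] grip 0.392 F [ 0.6  0.  -1.2]
shift mm [415.1  65.2  10.9]
turn deg [-1.600e-01  3.000e-02  9.931e+01]
```

```bash
python3 - <<'E'
from h import *
print(ch(-30,105,.2))
togo(ch(-30,105,.215),rot=down(np.radians(86)))
E
```

```text
[np.float64(0.42716308051039475), np.float64(0.22989750823533844), 0.2]
t 14.88 pos [ 0.5061 -0.1868  0.2104] grip 0.392 F [ 0.6  0.  -1.2]
shift mm [422.2 -40.   -3.9]
turn deg [-0.11 -0.08  9.31]
```

>>> drive_tool:
  commands:
    - {"rx": 0,"ry": 0,"rz": 2,"tx": 0.035,"ty": -0.003,"tz": 0,"grip": 0.02}
    - {"rx": 0,"ry": 0,"rz": 4,"tx": 0.075,"ty": -0.007,"tz": -0.002,"grip": 0.02}
    - {"rx": 0,"ry": 0,"rz": 6,"tx": 0.115,"ty": -0.01,"tz": -0.004,"grip": 0.02}
    - {"rx": 0,"ry": 0,"rz": 8,"tx": 0.155,"ty": -0.014,"tz": -0.004,"grip": 0.02}
    - {"rx": 0,"ry": 0,"rz": 9.3,"tx": 0.195,"ty": -0.018,"tz": -0.004,"grip": 0.02}

```text
time_s: 15.3
tool_pos: [0.4699, 0.0068, 0.2131]
tcp_rot: [0.732, 0.681, 0.0, -0.0]
wrist_force: [0.5, 0.5, -2.0]
gripper_width: 0.392
```

```bash
python3 - <<'E'
from h import *
togo(ch(-30,105,.215),rot=down(np.radians(86)))
E
```

```text
t 15.3 pos [0.4699 0.0068 0.2131] grip 0.392 F [ 0.5  0.5 -2. ]
shift mm [219.4 -58.7  -1.7]
turn deg [-0.04 -0.04 -0.14]
```

>>> drive_tool:
  commands:
    - {"rx": 0,"ry": 0,"rz": 0,"tx": 0.038,"ty": -0.011,"tz": 0,"grip": 0.02}
    - {"rx": 0,"ry": 0,"rz": 0,"tx": 0.077,"ty": -0.021,"tz": 0,"grip": 0.02}
    - {"rx": 0,"ry": 0,"rz": 0,"tx": 0.115,"ty": -0.031,"tz": 0,"grip": 0.02}
    - {"rx": 0,"ry": 0,"rz": 0,"tx": 0.154,"ty": -0.041,"tz": 0,"grip": 0.02}
    - {"rx": 0,"ry": 0,"rz": 0,"tx": 0.19,"ty": -0.051,"tz": 0,"grip": 0.02}

```text
time_s: 15.72
tool_pos: [0.4321, 0.2002, 0.213]
tcp_rot: [0.731, 0.682, -0.0, -0.0]
wrist_force: [0.9, -0.6, -1.3]
gripper_width: 0.392
```

>>> drive_tool:
  commands:
    - {"rx": 0,"ry": 0,"rz": 0,"tx": 0.029,"ty": -0.0075,"tz": 0,"grip": 0.02}
    - {"rx": 0,"ry": 0,"rz": 0,"tx": 0.029,"ty": -0.0075,"tz": 0.03,"grip": 0.02}
    - {"rx": 0,"ry": 0,"rz": 0,"tx": 0.029,"ty": -0.0075,"tz": 0.06,"grip": 0.02}
    - {"rx": 0,"ry": 0,"rz": 0,"tx": 0.029,"ty": -0.0075,"tz": 0.08,"grip": 0.02}
    - {"rx": 0,"ry": 0,"rz": 0,"tx": 0.029,"ty": -0.0075,"tz": 0.08,"grip": 0.02}

```text
time_s: 16.13
tool_pos: [0.4244, 0.2264, 0.1291]
tcp_rot: [0.731, 0.682, -0.005, -0.002]
wrist_force: [-1.5, 0.3, -2.2]
gripper_width: 0.391
```

```bash
python3 - <<'E'
from h import *
togo(ch(-30,105,.019),rot=down(np.radians(86)))
p,d=cap('side'); crop(p,130,50,350,220,3.5,'s8')
E
```

```text
t 16.13 pos [0.4244 0.2264 0.1291] grip 0.391 F [-1.5  0.3 -2.2]
shift mm [  4.2   3.6 110.1]
turn deg [-0.53  0.29  0.05]
```

View pics/s8.png

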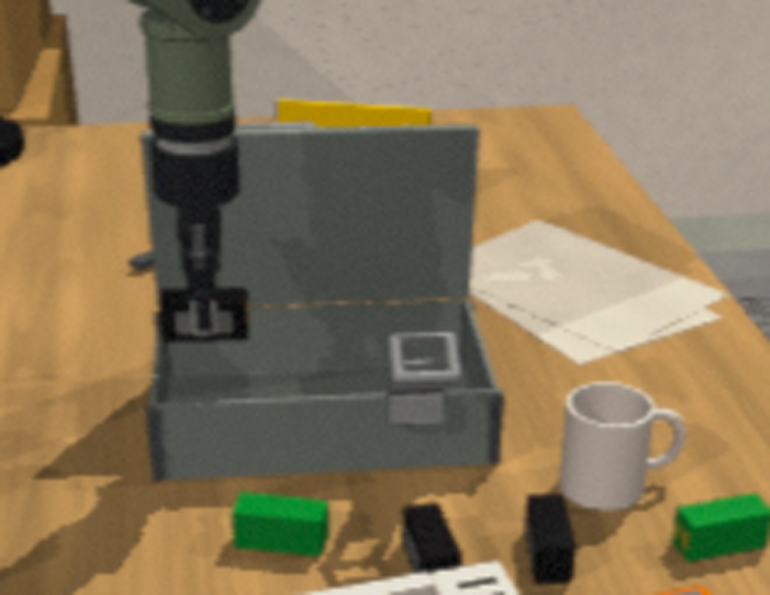

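>>> drive_tool:
  commands:
    - {"rx": 0,"ry": 0,"rz": 0,"tx": 0.002,"ty": 0.009,"tz": 0.02,"grip": 0.02}
    - {"rx": 0,"ry": 0,"rz": 0,"tx": 0.002,"ty": 0.009,"tz": 0.05,"grip": 0.02}
    - {"rx": 0,"ry": 0,"rz": 0,"tx": 0.002,"ty": 0.009,"tz": 0.08,"grip": 0.02}
    - {"rx": 0,"ry": 0,"rz": 0,"tx": 0.002,"ty": 0.009,"tz": 0.1,"grip": 0.02}
    - {"rx": 0,"ry": 0,"rz": 0,"tx": 0.002,"ty": 0.009,"tz": 0.11,"grip": 0.02}

```text
time_s: 16.6
tool_pos: [0.437, 0.2287, 0.0224]
tcp_rot: [0.732, 0.682, -0.001, -0.0]
wrist_force: [-1.3, -0.6, -1.8]
gripper_width: 0.389
```

>>> drive_tool:
  commands:
    - {"rx": 0,"ry": 0,"rz": 0,"tx": 0,"ty": 0,"tz": 0,"grip": 0.02}
    - {"rx": 0,"ry": 0,"rz": 0,"tx": 0,"ty": 0,"tz": 0,"grip": 0.02}

```text
time_s: 16.77
tool_pos: [0.4383, 0.2295, 0.0244]
tcp_rot: [0.731, 0.682, 0.001, 0.0]
wrist_force: [0.4, -0.2, -1.5]
gripper_width: 0.389
```

>>> drive_tool:
  commands:
    - {"rx": 0,"ry": 0,"rz": 0,"tx": 0,"ty": 0,"tz": 0.007,"grip": 0.02}
    - {"rx": 0,"ry": 0,"rz": 0,"tx": 0,"ty": 0,"tz": 0.007,"grip": 0.02}
    - {"rx": 0,"ry": 0,"rz": 0,"tx": 0,"ty": 0,"tz": 0.006,"grip": 0.055}
    - {"rx": 0,"ry": 0,"rz": 0,"tx": 0,"ty": 0,"tz": 0.004,"grip": 0.055}
    - {"rx": 0,"ry": 0,"rz": 0,"tx": 0,"ty": 0,"tz": 0.002,"grip": 0.055}

```text
time_s: 17.18
tool_pos: [0.4377, 0.2293, 0.0222]
tcp_rot: [0.731, 0.682, 0.001, 0.0]
wrist_force: [0.0, 0.4, 0.9]
gripper_width: 0.644
```

>>> drive_tool:
  commands:
    - {"rx": 0,"ry": 0,"rz": 0,"tx": 0,"ty": 0,"tz": -0.035,"grip": 0.055}
    - {"rx": 0,"ry": 0,"rz": 0,"tx": 0,"ty": 0,"tz": -0.075,"grip": 0.055}
    - {"rx": 0,"ry": 0,"rz": 0,"tx": 0,"ty": 0,"tz": -0.115,"grip": 0.055}
    - {"rx": 0,"ry": 0,"rz": 0,"tx": 0,"ty": 0,"tz": -0.155,"grip": 0.055}
    - {"rx": 0,"ry": 0,"rz": 0,"tx": 0,"ty": 0,"tz": -0.195,"grip": 0.055}

```text
time_s: 17.6
tool_pos: [0.4368, 0.2288, 0.2191]
tcp_rot: [0.731, 0.682, 0.001, 0.0]
wrist_force: [0.3, 0.7, 0.0]
gripper_width: 0.644
```

```bash
cat >> h.py <<'E'
def packs(P,p):
    z=P[...,2]; m=((p.max(2)<75)&(z>.025)&(z<.056)).astype(np.uint8)
    n,l,s,c=cv2.connectedComponentsWithStats(m)
    for i in range(1,n):
        if s[i,4]<60: continue
        Q=P[l==i]; r=cv2.minAreaRect((Q[:,:2]*1000).astype(np.float32))
        rel=np.array(r[0])/1000-C
        print('dark px',c[i].round(0),s[i,4],'c',np.round(r[0],1),'wh',np.round(r[1],1),round(r[2],1),'z',np.nanmedian(Q[:,2]).round(3),'chest',np.round(1000*rel@EX),np.round(1000*rel@EY))
E
python3 - <<'E'
from h import *
p,d=cap('top','a9'); P=cloud('top',d); packs(P,p)
p,d=cap('side','a9')
s=st(); print(s['tool_pos'],s['joints'])
E
```

```text
dark px [307. 149.] 74 c [ 766.2 -211.4] wh [31.6 28.6] 22.0 z 0.043 chest -447.0 -264.0
dark px [244. 170.] 241 c [696.2  -4.7] wh [79.6 32.8] 80.4 z 0.039 chest -245.0 -180.0
dark px [157. 176.] 195 c [679.9 265.1] wh [ 79.1 195.3] 23.9 z 0.041 chest 23.0 -145.0
dark px [243. 201.] 231 c [592.4  -4.1] wh [32.  74.6] 3.4 z 0.039 chest -252.0 -76.0
dark px [192. 228.] 78 c [502.2 159.3] wh [  2.  165.4] 86.1 z 0.042 chest -95.0 25.0
dark px [508. 228.] 146 c [ 499.4 -845.2] wh [100.4   8.3] 9.2 z 0.037 chest -1097.0 -42.0
dark px [170. 252.] 155 c [436.2 228.3] wh [32.6 78.2] 87.3 z 0.044 chest -31.0 96.0
[0.44070709 0.23080017 0.22391531] [ 4.59277127e-01  1.94966229e-01  1.75751684e+00  5.96808160e-05
  1.17310101e+00 -1.04185976e+00]
```

View pics/side_a9.png

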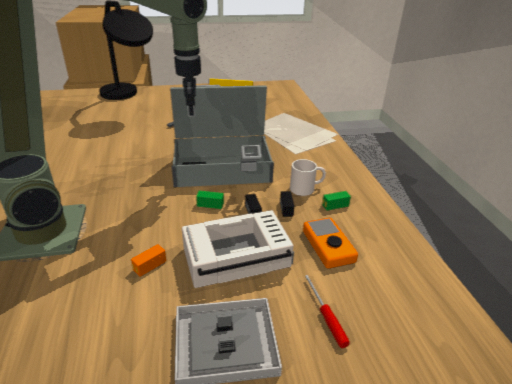

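View pics/top_a9.png

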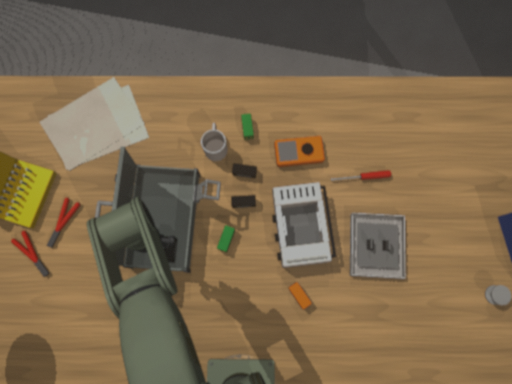

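Pack0 sits in the chest at (-31,+96) mm. Next is the nearer bench pack, B at (0.593,-0.003), top pixel (243,202).

```bash
python3 - <<'E'
from h import *
togo([.593,-.012,.2],rot=down(np.radians(4)))
E
```

```text
t 17.7 pos [0.4407 0.2308 0.2239] grip 0.643 F [ 0.4 -0.6  0.3]
shift mm [-231.8  168.5   24.4]
turn deg [ 0.32 -0.95 82.01]
```

>>> drive_tool:
  commands:
    - {"rx": 0,"ry": 0,"rz": 7,"tx": -0.025,"ty": 0.018,"tz": 0,"grip": 0.06}
    - {"rx": 0,"ry": 0,"rz": 14,"tx": -0.05,"ty": 0.036,"tz": 0,"grip": 0.06}
    - {"rx": 0,"ry": 0,"rz": 21,"tx": -0.075,"ty": 0.054,"tz": 0,"grip": 0.06}
    - {"rx": 0,"ry": 0,"rz": 28,"tx": -0.1,"ty": 0.073,"tz": 0,"grip": 0.06}
    - {"rx": 0,"ry": 0,"rz": 35,"tx": -0.125,"ty": 0.09,"tz": 0,"grip": 0.06}

```text
time_s: 18.12
tool_pos: [0.5187, 0.0968, 0.2162]
tcp_rot: [0.904, 0.428, 0.0, 0.0]
wrist_force: [0.3, 0.6, 0.0]
gripper_width: 0.706
```

```bash
python3 - <<'E'
from h import *
togo([.593,-.012,.2],rot=down(np.radians(4)))
E
```

```text
t 18.12 pos [0.5187 0.0968 0.2162] grip 0.706 F [0.3 0.6 0. ]
shift mm [-37.1 126.4  16.2]
turn deg [ 0.000e+00 -2.000e-02  4.667e+01]
```

>>> drive_tool:
  commands:
    - {"rx": 0,"ry": 0,"rz": 7,"tx": -0.007,"ty": 0.025,"tz": 0,"grip": 0.06}
    - {"rx": 0,"ry": 0,"rz": 14,"tx": -0.014,"ty": 0.05,"tz": 0,"grip": 0.06}
    - {"rx": 0,"ry": 0,"rz": 21,"tx": -0.022,"ty": 0.075,"tz": 0,"grip": 0.06}
    - {"rx": 0,"ry": 0,"rz": 28,"tx": -0.03,"ty": 0.1,"tz": 0,"grip": 0.06}
    - {"rx": 0,"ry": 0,"rz": 35,"tx": -0.037,"ty": 0.126,"tz": 0.01,"grip": 0.06}

```text
time_s: 18.53
tool_pos: [0.5942, -0.0112, 0.2078]
tcp_rot: [0.991, 0.136, 0.002, 0.0]
wrist_force: [0.3, -0.1, 0.8]
gripper_width: 0.7
```

>>> drive_tool:
  commands:
    - {"rx": 0,"ry": 0,"rz": 6,"tx": 0,"ty": 0,"tz": 0.02,"grip": 0.06}
    - {"rx": 0,"ry": 0,"rz": 11.7,"tx": 0,"ty": 0,"tz": 0.04,"grip": 0.06}
    - {"rx": 0,"ry": 0,"rz": 11.7,"tx": 0,"ty": 0,"tz": 0.06,"grip": 0.06}
    - {"rx": 0,"ry": 0,"rz": 11.7,"tx": 0,"ty": 0,"tz": 0.06,"grip": 0.06}
    - {"rx": 0,"ry": 0,"rz": 11.7,"tx": 0,"ty": 0,"tz": 0.06,"grip": 0.06}

```text
time_s: 18.95
tool_pos: [0.5921, -0.01, 0.1454]
tcp_rot: [0.999, 0.038, -0.001, -0.0]
wrist_force: [0.2, -0.0, 0.9]
gripper_width: 0.699
```

```bash
python3 - <<'E'
from h import *
p,d=cap('top','a10'); P=cloud('top',d); packs(P,p)
p,d=cap('side'); crop(p,130,80,350,250,3.5,'s10')
togo([.593,-.012,.012],rot=down(np.radians(4)))
E
```

```text
dark px [307. 149.] 73 c [ 764.9 -211.8] wh [27.1 31.9] 88.8 z 0.043 chest -447.0 -263.0
dark px [146. 201.] 374 c [575.5 318. ] wh [151.  351.5] 57.2 z 0.042 chest 68.0 -37.0
dark px [191. 235.] 98 c [482.  160.9] wh [  2.4 206.3] 86.1 z 0.041 chest -95.0 45.0
dark px [508. 227.] 116 c [ 502.4 -845.3] wh [93.9  8.7] 12.8 z 0.037 chest -1097.0 -45.0
dark px [169. 248.] 305 c [436.6 229.4] wh [35.6 79.5] 85.2 z 0.044 chest -30.0 96.0
t 19.05 pos [ 0.5936 -0.0099  0.1475] grip 0.706 F [0.  0.6 0.1]
shift mm [ -1.    2.  135.5]
turn deg [ 0.01 -0.12  0.33]
```

View pics/s10.png

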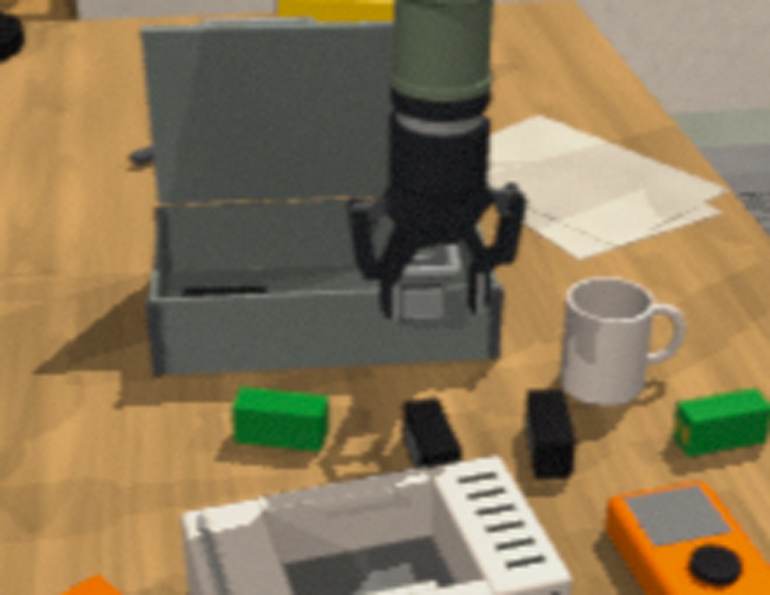

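>>> drive_tool:
  commands:
    - {"rx": 0,"ry": 0,"rz": 0,"tx": 0,"ty": 0.002,"tz": 0.035,"grip": 0.06}
    - {"rx": 0,"ry": 0,"rz": 0,"tx": 0,"ty": 0.002,"tz": 0.07,"grip": 0.06}
    - {"rx": 0,"ry": 0,"rz": 0,"tx": 0,"ty": 0.002,"tz": 0.1,"grip": 0.06}
    - {"rx": 0,"ry": 0,"rz": 0,"tx": 0,"ty": 0.002,"tz": 0.125,"grip": 0.06}
    - {"rx": 0,"ry": 0,"rz": 0,"tx": 0,"ty": 0.002,"tz": 0.133,"grip": 0.06}

```text
time_s: 19.47
tool_pos: [0.5917, -0.0118, 0.0112]
tcp_rot: [0.999, 0.038, -0.002, -0.0]
wrist_force: [-1.0, 0.1, -0.3]
gripper_width: 0.702
```

>>> drive_tool:
  commands:
    - {"rx": 0,"ry": 0,"rz": 0,"tx": 0,"ty": 0,"tz": 0,"grip": 0.045}
    - {"rx": 0,"ry": 0,"rz": 0,"tx": 0,"ty": 0,"tz": 0,"grip": 0.02}
    - {"rx": 0,"ry": 0,"rz": 0,"tx": 0,"ty": 0,"tz": 0,"grip": 0.02}
    - {"rx": 0,"ry": 0,"rz": 0,"tx": 0,"ty": 0,"tz": 0,"grip": 0.02}
    - {"rx": 0,"ry": 0,"rz": 0,"tx": 0,"ty": 0,"tz": 0,"grip": 0.02}

```text
time_s: 19.88
tool_pos: [0.5945, -0.012, 0.0153]
tcp_rot: [0.999, 0.038, 0.002, 0.0]
wrist_force: [0.4, -0.6, 3.5]
gripper_width: 0.39
```

>>> drive_tool:
  commands:
    - {"rx": 0,"ry": 0,"rz": 0,"tx": 0,"ty": 0,"tz": -0.03,"grip": 0.02}
    - {"rx": 0,"ry": 0,"rz": 0,"tx": 0,"ty": 0,"tz": -0.065,"grip": 0.02}
    - {"rx": 0,"ry": 0,"rz": 0,"tx": 0,"ty": 0,"tz": -0.1,"grip": 0.02}
    - {"rx": 0,"ry": 0,"rz": 0,"tx": 0,"ty": 0,"tz": -0.14,"grip": 0.02}
    - {"rx": 0,"ry": 0,"rz": 0,"tx": 0,"ty": 0,"tz": -0.18,"grip": 0.02}

```text
time_s: 20.3
tool_pos: [0.5921, -0.012, 0.1951]
tcp_rot: [0.999, 0.038, -0.0, -0.0]
wrist_force: [1.0, 0.7, -2.9]
gripper_width: 0.39
```

```bash
python3 - <<'E'
from h import *
p,d=cap('side'); crop(p,130,80,350,250,3.5,'s11')
togo(ch(-30,5,.23),rot=down(np.radians(-4)))
togo(ch(-30,-90,.23),rot=down(np.radians(-4)))
E
```

```text
t 20.35 pos [ 0.5968 -0.0122  0.2046] grip 0.393 F [ 3.7 -0.5  2.9]
shift mm [ -51.7 -239.6  -26.7]
turn deg [ 0.04 -0.92  8.3 ]
t 20.35 pos [ 0.5968 -0.0122  0.2046] grip 0.393 F [ 3.7 -0.5  2.9]
shift mm [  42.3 -225.9  -25.2]
turn deg [ 0.04 -0.92  8.3 ]
```

View pics/s11.png

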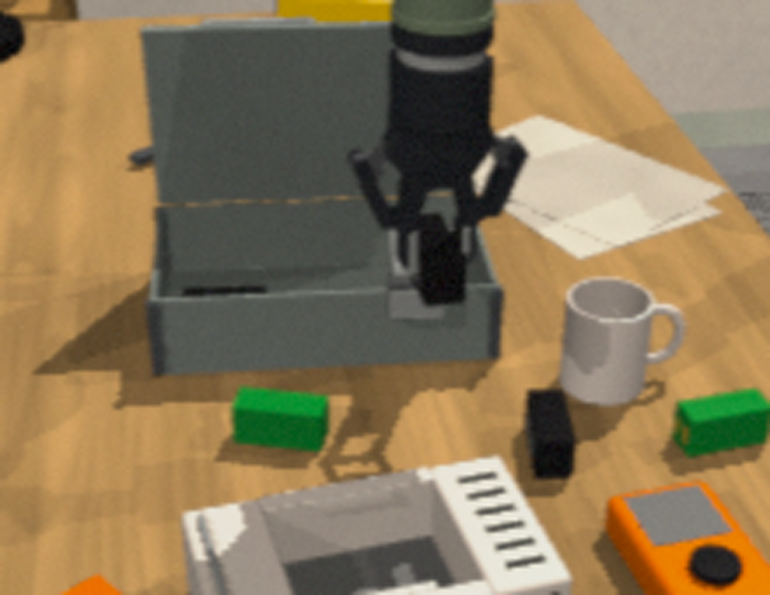

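>>> drive_tool:
  commands:
    - {"rx": 0,"ry": 0,"rz": 0,"tx": -0.015,"ty": 0,"tz": -0.03,"grip": 0.02}
    - {"rx": 0,"ry": 0,"rz": 4,"tx": -0.025,"ty": -0.035,"tz": -0.03,"grip": 0.02}
    - {"rx": 0,"ry": 0,"rz": 8,"tx": -0.035,"ty": -0.073,"tz": -0.03,"grip": 0.02}
    - {"rx": 0,"ry": 0,"rz": 8,"tx": -0.045,"ty": -0.11,"tz": -0.03,"grip": 0.02}
    - {"rx": 0,"ry": 0,"rz": 8,"tx": -0.051,"ty": -0.15,"tz": -0.03,"grip": 0.02}

```text
time_s: 20.77
tool_pos: [0.5292, 0.1343, 0.2237]
tcp_rot: [0.999, -0.033, -0.0, 0.0]
wrist_force: [0.9, 0.2, -3.3]
gripper_width: 0.391
```

>>> drive_tool:
  commands:
    - {"rx": 0,"ry": 0,"rz": 0,"tx": 0.003,"ty": -0.035,"tz": 0,"grip": 0.02}
    - {"rx": 0,"ry": 0,"rz": 0,"tx": 0.008,"ty": -0.07,"tz": 0,"grip": 0.02}
    - {"rx": 0,"ry": 0,"rz": 0,"tx": 0.011,"ty": -0.083,"tz": 0,"grip": 0.02}
    - {"rx": 0,"ry": 0,"rz": 0,"tx": 0.011,"ty": -0.083,"tz": 0.01,"grip": 0.02}
    - {"rx": 0,"ry": 0,"rz": 0,"tx": 0.011,"ty": -0.083,"tz": 0.02,"grip": 0.02}

```text
time_s: 21.18
tool_pos: [0.5471, 0.2161, 0.2028]
tcp_rot: [1.0, -0.031, 0.0, 0.0]
wrist_force: [-0.5, -0.5, -3.8]
gripper_width: 0.388
```

>>> drive_tool:
  commands:
    - {"rx": 0,"ry": 0,"rz": 0,"tx": 0,"ty": 0,"tz": 0,"grip": 0.02}
    - {"rx": 0,"ry": 0,"rz": 0,"tx": 0,"ty": 0,"tz": 0,"grip": 0.02}

```text
time_s: 21.35
tool_pos: [0.5463, 0.2142, 0.202]
tcp_rot: [0.999, -0.033, -0.002, 0.001]
wrist_force: [-1.1, 0.5, -2.9]
gripper_width: 0.391
```

```bash
python3 - <<'E'
from h import *
togo(ch(-36,5,.023),rot=down(np.radians(-4)))
E
```

```text
t 21.35 pos [0.5463 0.2142 0.202 ] grip 0.391 F [-1.1  0.5 -2.9]
shift mm [-19.4  -1.7 179. ]
turn deg [0.1  0.17 0.22]
```

>>> drive_tool:
  commands:
    - {"rx": 0,"ry": 0,"rz": 0,"tx": -0.019,"ty": -0.002,"tz": 0.03,"grip": 0.02}
    - {"rx": 0,"ry": 0,"rz": 0,"tx": -0.019,"ty": -0.002,"tz": 0.07,"grip": 0.02}
    - {"rx": 0,"ry": 0,"rz": 0,"tx": -0.019,"ty": -0.002,"tz": 0.11,"grip": 0.02}
    - {"rx": 0,"ry": 0,"rz": 0,"tx": -0.019,"ty": -0.002,"tz": 0.145,"grip": 0.02}
    - {"rx": 0,"ry": 0,"rz": 0,"tx": -0.019,"ty": -0.002,"tz": 0.168,"grip": 0.02}

```text
time_s: 21.77
tool_pos: [0.5267, 0.2171, 0.0326]
tcp_rot: [0.999, -0.033, -0.002, 0.001]
wrist_force: [0.5, 0.3, -2.3]
gripper_width: 0.391
```

>>> drive_tool:
  commands:
    - {"rx": 0,"ry": 0,"rz": 0,"tx": 0,"ty": 0,"tz": 0.006,"grip": 0.02}
    - {"rx": 0,"ry": 0,"rz": 0,"tx": 0,"ty": 0,"tz": 0.011,"grip": 0.02}
    - {"rx": 0,"ry": 0,"rz": 0,"tx": 0,"ty": 0,"tz": 0.011,"grip": 0.02}

```text
time_s: 22.02
tool_pos: [0.5292, 0.2187, 0.0248]
tcp_rot: [0.999, -0.033, 0.0, -0.0]
wrist_force: [-0.3, -0.4, -3.0]
gripper_width: 0.389
```

```bash
python3 - <<'E'
from h import *
togo(ch(-36,5,.0205),rot=down(np.radians(-4)))
E
```

```text
t 22.02 pos [0.5292 0.2187 0.0248] grip 0.389 F [-0.3 -0.4 -3. ]
shift mm [-2.6  1.9  4.3]
turn deg [-0.03 -0.05  0.25]
```

>>> drive_tool:
  commands:
    - {"rx": 0,"ry": 0,"rz": 0,"tx": 0,"ty": 0,"tz": 0.0045,"grip": 0.02}
    - {"rx": 0,"ry": 0,"rz": 0,"tx": 0,"ty": 0,"tz": 0.0045,"grip": 0.02}
    - {"rx": 0,"ry": 0,"rz": 0,"tx": 0,"ty": 0,"tz": 0.0045,"grip": 0.055}
    - {"rx": 0,"ry": 0,"rz": 0,"tx": 0,"ty": 0,"tz": 0.003,"grip": 0.055}
    - {"rx": 0,"ry": 0,"rz": 0,"tx": 0,"ty": 0,"tz": 0.001,"grip": 0.055}

```text
time_s: 22.43
tool_pos: [0.529, 0.2194, 0.0244]
tcp_rot: [0.999, -0.032, 0.001, -0.0]
wrist_force: [-0.1, -1.0, -0.4]
gripper_width: 0.643
```

>>> drive_tool:
  commands:
    - {"rx": 0,"ry": 0,"rz": 0,"tx": 0,"ty": 0,"tz": -0.035,"grip": 0.055}
    - {"rx": 0,"ry": 0,"rz": 0,"tx": 0,"ty": 0,"tz": -0.075,"grip": 0.055}
    - {"rx": 0,"ry": 0,"rz": 0,"tx": 0,"ty": 0,"tz": -0.115,"grip": 0.055}
    - {"rx": 0,"ry": 0,"rz": 0,"tx": 0,"ty": 0,"tz": -0.155,"grip": 0.055}
    - {"rx": 0,"ry": 0,"rz": 0,"tx": 0,"ty": 0,"tz": -0.195,"grip": 0.055}

```text
time_s: 22.85
tool_pos: [0.5282, 0.2191, 0.2213]
tcp_rot: [0.999, -0.032, 0.001, -0.0]
wrist_force: [0.8, -0.6, -0.5]
gripper_width: 0.644
```

```bash
python3 - <<'E'
from h import *
p,d=cap('top','a12'); P=cloud('top',d); packs(P,p)
p,d=cap('side','a12')
togo([.697,-.01,.22],rot=down(np.radians(-8)))
E
```

```text
dark px [307. 149.] 75 c [ 765.5 -213.3] wh [29.4 31.4] 90.0 z 0.044 chest -448.0 -263.0
dark px [244. 170.] 243 c [696.   -4.7] wh [79.7 33.4] 79.9 z 0.039 chest -245.0 -180.0
dark px [175. 172.] 87 c [687.1 220.4] wh [121.3   3.8] 86.4 z 0.041 chest -21.0 -155.0
dark px [191. 237.] 111 c [474.1 161.3] wh [  5.3 220.9] 87.3 z 0.042 chest -95.0 53.0
dark px [134. 221.] 61 c [524.4 343.3] wh [ 3.7 75.2] 86.3 z 0.04 chest 90.0 16.0
dark px [177. 220.] 141 c [528.3 209.4] wh [43.8 34.1] 85.2 z 0.044 chest -43.0 3.0
dark px [508. 227.] 127 c [ 500.7 -844.2] wh [97.2 10.3] 10.3 z 0.039 chest -1096.0 -43.0
t 22.95 pos [0.5321 0.2207 0.2269] grip 0.643 F [0.4 0.8 0.2]
shift mm [179.3 219.6   8.1]
turn deg [-0.45 -0.86  4.31]
```

View pics/side_a12.png

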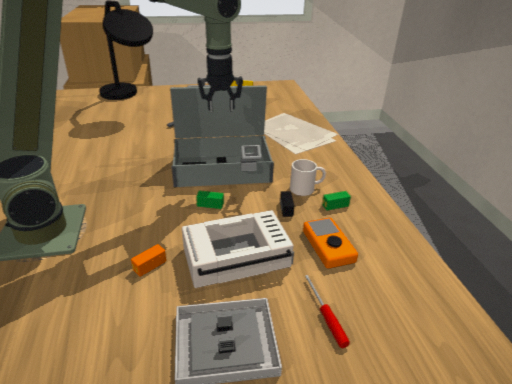

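View pics/top_a12.png

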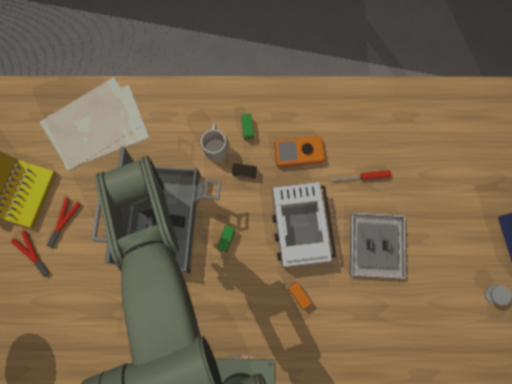

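>>> drive_tool:
  commands:
    - {"rx": 0,"ry": 0,"rz": 4.5,"tx": 0.025,"ty": 0.03,"tz": 0,"grip": 0.06}
    - {"rx": 0,"ry": 0,"rz": 4.5,"tx": 0.051,"ty": 0.062,"tz": 0,"grip": 0.06}
    - {"rx": 0,"ry": 0,"rz": 4.5,"tx": 0.077,"ty": 0.094,"tz": 0,"grip": 0.06}
    - {"rx": 0,"ry": 0,"rz": 4.5,"tx": 0.103,"ty": 0.126,"tz": 0,"grip": 0.06}
    - {"rx": 0,"ry": 0,"rz": 4.5,"tx": 0.128,"ty": 0.157,"tz": 0,"grip": 0.06}

```text
time_s: 23.37
tool_pos: [0.6468, 0.0525, 0.2184]
tcp_rot: [0.997, -0.071, 0.0, -0.0]
wrist_force: [-0.2, -0.3, -0.7]
gripper_width: 0.708
```

```bash
python3 - <<'E'
from h import *
togo([.697,-.01,.14],rot=down(np.radians(-8.5)))
E
```

```text
t 23.37 pos [0.6468 0.0525 0.2184] grip 0.708 F [-0.2 -0.3 -0.7]
shift mm [58.6 54.7 78.4]
turn deg [-0.01 -0.02  0.32]
```

>>> drive_tool:
  commands:
    - {"rx": 0,"ry": 0,"rz": 0,"tx": 0.025,"ty": 0.024,"tz": 0.0,"grip": 0.06}
    - {"rx": 0,"ry": 0,"rz": 0,"tx": 0.05,"ty": 0.046,"tz": 0.02,"grip": 0.06}
    - {"rx": 0,"ry": 0,"rz": 0,"tx": 0.0586,"ty": 0.0547,"tz": 0.045,"grip": 0.06}
    - {"rx": 0,"ry": 0,"rz": 0,"tx": 0.0586,"ty": 0.0547,"tz": 0.075,"grip": 0.06}
    - {"rx": 0,"ry": 0,"rz": 0,"tx": 0.0586,"ty": 0.0547,"tz": 0.078,"grip": 0.06}

```text
time_s: 23.78
tool_pos: [0.6931, -0.0094, 0.1338]
tcp_rot: [0.997, -0.072, -0.006, 0.0]
wrist_force: [-1.4, 0.2, -0.5]
gripper_width: 0.698
```

>>> drive_tool:
  commands:
    - {"rx": 0,"ry": 0,"rz": 0,"tx": 0,"ty": 0,"tz": 0,"grip": 0.06}
    - {"rx": 0,"ry": 0,"rz": 0,"tx": 0,"ty": 0,"tz": 0,"grip": 0.06}

```text
time_s: 23.95
tool_pos: [0.6966, -0.0077, 0.1415]
tcp_rot: [0.997, -0.071, 0.001, -0.0]
wrist_force: [-0.2, 0.3, 0.6]
gripper_width: 0.702
```

```bash
python3 - <<'E'
from h import *
p,d=cap('top','a13'); P=cloud('top',d); packs(P,p)
p,d=cap('side'); crop(p,130,80,350,250,3.5,'s13')
togo([.697,-.01,.013],rot=down(np.radians(-8.5)))
E
```

```text
dark px [307. 148.] 72 c [ 766.8 -211.8] wh [26.8 30.9] 85.9 z 0.044 chest -447.0 -265.0
dark px [145. 202.] 395 c [575.3 317.7] wh [151.1 351.3] 57.4 z 0.041 chest 68.0 -37.0
dark px [192. 228.] 77 c [504.6 159.4] wh [  2.5 158.9] 86.1 z 0.039 chest -95.0 23.0
dark px [171. 220.] 290 c [529.7 228. ] wh [82.7 35.4] 85.1 z 0.044 chest -25.0 3.0
dark px [508. 228.] 97 c [ 500.2 -845.1] wh [95.9  7.2] 9.6 z 0.039 chest -1097.0 -43.0
dark px [170. 244.] 186 c [451.9 228.4] wh [35.1 50.9] 85.1 z 0.045 chest -30.0 80.0
t 24.05 pos [ 0.6973 -0.0076  0.1429] grip 0.706 F [0.3 0.4 1. ]
shift mm [ -0.5   2.5 129.9]
turn deg [-0.04 -0.25  0.36]
```

View pics/s13.png

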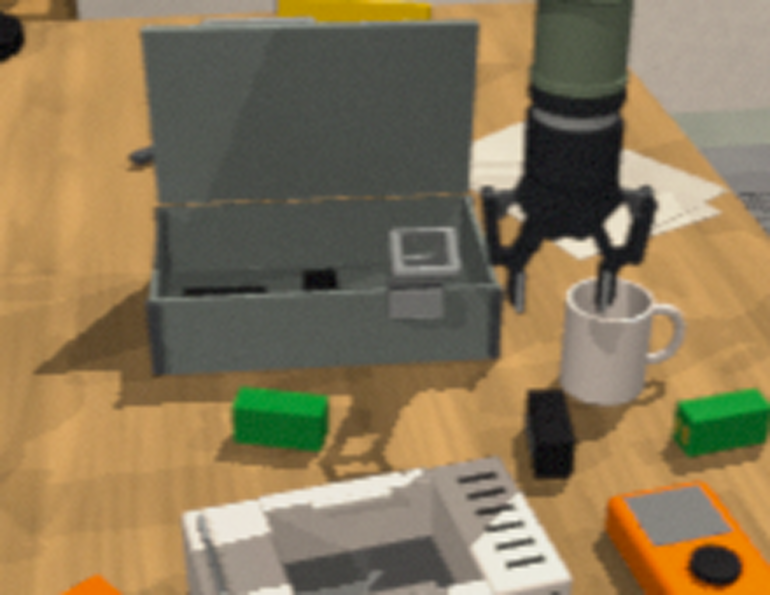

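>>> drive_tool:
  commands:
    - {"rx": 0,"ry": 0,"rz": 0,"tx": 0,"ty": 0.002,"tz": 0.035,"grip": 0.06}
    - {"rx": 0,"ry": 0,"rz": 0,"tx": 0,"ty": 0.002,"tz": 0.07,"grip": 0.06}
    - {"rx": 0,"ry": 0,"rz": 0,"tx": 0,"ty": 0.002,"tz": 0.1,"grip": 0.06}
    - {"rx": 0,"ry": 0,"rz": 0,"tx": 0,"ty": 0.002,"tz": 0.122,"grip": 0.06}
    - {"rx": 0,"ry": 0,"rz": 0,"tx": 0,"ty": 0.002,"tz": 0.128,"grip": 0.06}

```text
time_s: 24.47
tool_pos: [0.6943, -0.0096, 0.01]
tcp_rot: [0.997, -0.071, -0.002, 0.0]
wrist_force: [-1.8, 0.3, -0.8]
gripper_width: 0.703
```

>>> drive_tool:
  commands:
    - {"rx": 0,"ry": 0,"rz": 0,"tx": 0,"ty": 0,"tz": 0,"grip": 0.045}
    - {"rx": 0,"ry": 0,"rz": 0,"tx": 0,"ty": 0,"tz": 0,"grip": 0.02}
    - {"rx": 0,"ry": 0,"rz": 0,"tx": 0,"ty": 0,"tz": 0,"grip": 0.02}
    - {"rx": 0,"ry": 0,"rz": 0,"tx": 0,"ty": 0,"tz": 0,"grip": 0.02}
    - {"rx": 0,"ry": 0,"rz": 0,"tx": 0,"ty": 0,"tz": 0,"grip": 0.02}

```text
time_s: 24.88
tool_pos: [0.6976, -0.0102, 0.0149]
tcp_rot: [0.997, -0.071, 0.002, -0.0]
wrist_force: [0.2, 0.9, 5.0]
gripper_width: 0.39
```

>>> drive_tool:
  commands:
    - {"rx": 0,"ry": 0,"rz": 0,"tx": 0,"ty": 0,"tz": -0.035,"grip": 0.02}
    - {"rx": 0,"ry": 0,"rz": 0,"tx": 0,"ty": 0,"tz": -0.075,"grip": 0.02}
    - {"rx": 0,"ry": 0,"rz": 0,"tx": 0,"ty": 0,"tz": -0.115,"grip": 0.02}
    - {"rx": 0,"ry": 0,"rz": 0,"tx": 0,"ty": 0,"tz": -0.155,"grip": 0.02}
    - {"rx": 0,"ry": 0,"rz": 0,"tx": 0,"ty": 0,"tz": -0.195,"grip": 0.02}

```text
time_s: 25.3
tool_pos: [0.6953, -0.0103, 0.2096]
tcp_rot: [0.997, -0.071, -0.0, -0.0]
wrist_force: [0.9, -0.8, -2.7]
gripper_width: 0.389
```

>>> drive_tool:
  commands:
    - {"rx": 0,"ry": 0,"rz": 0,"tx": 0,"ty": 0,"tz": -0.025,"grip": 0.02}
    - {"rx": 0,"ry": 0,"rz": 0,"tx": 0,"ty": 0,"tz": -0.025,"grip": 0.02}

```text
time_s: 25.47
tool_pos: [0.6987, -0.0104, 0.2408]
tcp_rot: [0.997, -0.071, 0.007, -0.0]
wrist_force: [0.8, -1.0, -0.8]
gripper_width: 0.39
```

```bash
python3 - <<'E'
from h import *
p,d=cap('side'); crop(p,130,80,350,250,3.5,'s14')
togo(ch(-33,-80,.235),rot=down(np.radians(-4)))
E
```

```text
t 25.52 pos [ 0.6973 -0.0104  0.2368] grip 0.385 F [ 0.   0.1 -1.8]
shift mm [-116.9 -209.8    1.1]
turn deg [-0.04 -0.46 -4.2 ]
```

View pics/s14.png

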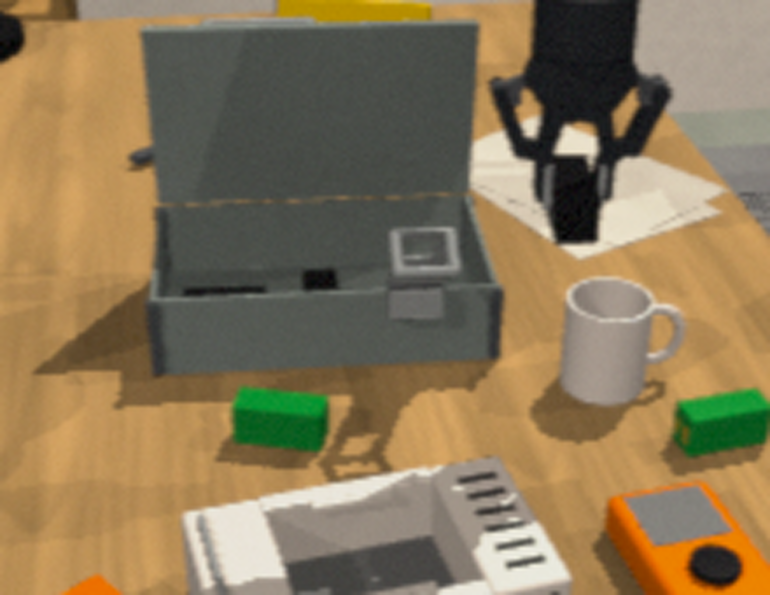

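>>> drive_tool:
  commands:
    - {"rx": 0,"ry": 0,"rz": -4.2,"tx": -0.019,"ty": -0.034,"tz": 0,"grip": 0.02}
    - {"rx": 0,"ry": 0,"rz": -4.2,"tx": -0.038,"ty": -0.068,"tz": 0,"grip": 0.02}
    - {"rx": 0,"ry": 0,"rz": -4.2,"tx": -0.057,"ty": -0.102,"tz": 0,"grip": 0.02}
    - {"rx": 0,"ry": 0,"rz": -4.2,"tx": -0.076,"ty": -0.136,"tz": 0,"grip": 0.02}
    - {"rx": 0,"ry": 0,"rz": -4.2,"tx": -0.095,"ty": -0.17,"tz": 0,"grip": 0.02}

```text
time_s: 25.93
tool_pos: [0.6241, 0.1726, 0.2299]
tcp_rot: [0.999, -0.035, -0.002, 0.001]
wrist_force: [0.5, 0.0, -2.5]
gripper_width: 0.39
```

>>> drive_tool:
  commands:
    - {"rx": 0,"ry": 0,"rz": 0,"tx": -0.02,"ty": -0.039,"tz": 0,"grip": 0.02}
    - {"rx": 0,"ry": 0,"rz": 0,"tx": -0.02,"ty": -0.039,"tz": 0,"grip": 0.02}
    - {"rx": 0,"ry": 0,"rz": 0,"tx": -0.02,"ty": -0.039,"tz": 0,"grip": 0.02}
    - {"rx": 0,"ry": 0,"rz": 0,"tx": -0.02,"ty": -0.039,"tz": 0,"grip": 0.02}

```text
time_s: 26.27
tool_pos: [0.6082, 0.2115, 0.2307]
tcp_rot: [0.999, -0.034, -0.001, 0.001]
wrist_force: [0.2, -0.1, -1.6]
gripper_width: 0.391
```

```bash
python3 - <<'E'
from h import *
togo(ch(-33,-80,.0205),rot=down(np.radians(-4)))
E
```

```text
t 26.27 pos [0.6082 0.2115 0.2307] grip 0.391 F [ 0.2 -0.1 -1.6]
shift mm [  3.6  -3.1 210.2]
turn deg [0.1  0.14 0.06]
```

>>> drive_tool:
  commands:
    - {"rx": 0,"ry": 0,"rz": 0,"tx": 0.003,"ty": -0.003,"tz": 0.04,"grip": 0.02}
    - {"rx": 0,"ry": 0,"rz": 0,"tx": 0.003,"ty": -0.003,"tz": 0.08,"grip": 0.02}
    - {"rx": 0,"ry": 0,"rz": 0,"tx": 0.003,"ty": -0.003,"tz": 0.12,"grip": 0.02}
    - {"rx": 0,"ry": 0,"rz": 0,"tx": 0.003,"ty": -0.003,"tz": 0.15,"grip": 0.02}
    - {"rx": 0,"ry": 0,"rz": 0,"tx": 0.003,"ty": -0.003,"tz": 0.175,"grip": 0.02}

```text
time_s: 26.68
tool_pos: [0.611, 0.2119, 0.0535]
tcp_rot: [0.999, -0.036, -0.002, 0.001]
wrist_force: [-0.2, 0.2, -1.4]
gripper_width: 0.39
```

>>> drive_tool:
  commands:
    - {"rx": 0,"ry": 0,"rz": 0,"tx": 0,"ty": 0,"tz": 0.015,"grip": 0.02}
    - {"rx": 0,"ry": 0,"rz": 0,"tx": 0,"ty": 0,"tz": 0.028,"grip": 0.02}
    - {"rx": 0,"ry": 0,"rz": 0,"tx": 0,"ty": 0,"tz": 0.028,"grip": 0.02}
    - {"rx": 0,"ry": 0,"rz": 0,"tx": 0,"ty": 0,"tz": 0.028,"grip": 0.02}

```text
time_s: 27.02
tool_pos: [0.6121, 0.2129, 0.0282]
tcp_rot: [0.999, -0.036, -0.001, 0.001]
wrist_force: [0.5, 1.0, -1.5]
gripper_width: 0.391
```

```bash
python3 - <<'E'
from h import *
togo(ch(-33,-80,.0205),rot=down(np.radians(-4)))
E
```

```text
t 27.02 pos [0.6121 0.2129 0.0282] grip 0.391 F [ 0.5  1.  -1.5]
shift mm [-0.6 -1.1  7.7]
turn deg [ 0.06  0.13 -0.11]
```

>>> drive_tool:
  commands:
    - {"rx": 0,"ry": 0,"rz": 0,"tx": 0,"ty": 0,"tz": 0.0075,"grip": 0.02}
    - {"rx": 0,"ry": 0,"rz": 0,"tx": 0,"ty": 0,"tz": 0.0075,"grip": 0.02}
    - {"rx": 0,"ry": 0,"rz": 0,"tx": 0,"ty": 0,"tz": 0.0075,"grip": 0.055}
    - {"rx": 0,"ry": 0,"rz": 0,"tx": 0,"ty": 0,"tz": 0.006,"grip": 0.055}
    - {"rx": 0,"ry": 0,"rz": 0,"tx": 0,"ty": 0,"tz": 0.004,"grip": 0.055}

```text
time_s: 27.43
tool_pos: [0.6126, 0.2148, 0.0263]
tcp_rot: [0.999, -0.035, 0.001, -0.0]
wrist_force: [-0.0, 0.7, 0.6]
gripper_width: 0.644
```

>>> drive_tool:
  commands:
    - {"rx": 0,"ry": 0,"rz": 0,"tx": 0,"ty": 0,"tz": -0.035,"grip": 0.055}
    - {"rx": 0,"ry": 0,"rz": 0,"tx": 0,"ty": 0,"tz": -0.075,"grip": 0.055}
    - {"rx": 0,"ry": 0,"rz": 0,"tx": 0,"ty": 0,"tz": -0.115,"grip": 0.055}
    - {"rx": 0,"ry": 0,"rz": 0,"tx": 0,"ty": 0,"tz": -0.155,"grip": 0.055}
    - {"rx": 0,"ry": 0,"rz": 0,"tx": 0,"ty": 0,"tz": -0.195,"grip": 0.055}

```text
time_s: 27.85
tool_pos: [0.6119, 0.2147, 0.2235]
tcp_rot: [0.999, -0.035, 0.001, -0.0]
wrist_force: [1.1, -0.0, -0.5]
gripper_width: 0.647
```

>>> drive_tool:
  commands:
    - {"rx": 0,"ry": 0,"rz": -7,"tx": 0,"ty": 0.04,"tz": -0.04,"grip": 0.03}
    - {"rx": 0,"ry": 0,"rz": -14,"tx": 0,"ty": 0.075,"tz": -0.08,"grip": 0.03}
    - {"rx": 0,"ry": 0,"rz": -21,"tx": 0,"ty": 0.11,"tz": -0.11,"grip": 0.03}
    - {"rx": 0,"ry": 0,"rz": -28,"tx": 0,"ty": 0.15,"tz": -0.12,"grip": 0.03}
    - {"rx": 0,"ry": 0,"rz": -35,"tx": 0,"ty": 0.19,"tz": -0.12,"grip": 0.03}

```text
time_s: 28.27
tool_pos: [0.6013, 0.0496, 0.3405]
tcp_rot: [0.963, 0.269, 0.004, 0.001]
wrist_force: [1.6, -0.8, 0.1]
gripper_width: 0.348
```

>>> drive_tool:
  commands:
    - {"rx": 0,"ry": 0,"rz": -7,"tx": 0,"ty": 0.03,"tz": 0,"grip": 0.03}
    - {"rx": 0,"ry": 0,"rz": -14,"tx": 0,"ty": 0.06,"tz": 0,"grip": 0.03}
    - {"rx": 0,"ry": 0,"rz": -21,"tx": 0,"ty": 0.09,"tz": 0,"grip": 0.03}
    - {"rx": 0,"ry": 0,"rz": -28,"tx": 0,"ty": 0.12,"tz": 0,"grip": 0.03}
    - {"rx": 0,"ry": 0,"rz": -35,"tx": 0,"ty": 0.12,"tz": 0,"grip": 0.03}

```text
time_s: 28.68
tool_pos: [0.664, -0.0577, 0.3352]
tcp_rot: [0.839, 0.544, -0.0, 0.002]
wrist_force: [-1.0, 0.1, -1.2]
gripper_width: 0.35
```

```bash
python3 - <<'E'
from h import *
p,d=cap('top','a15'); P=cloud('top',d); packs(P,p); np.save('pics/P15.npy',P)
p,d=cap('side','a15')
x,y,z=P[...,0],P[...,1],P[...,2]
m=(z>.2)&(z<.29)&(abs(x-.49)<.12)&(y>.29)&(y<.42)
Q=P[m];print(m.sum(),np.round(np.nanmedian(Q,0),3))
for zl in (.24,.25,.26,.27): 
  q=Q[(Q[:,2]>zl)&(Q[:,2]<zl+.01)]; print(zl,len(q),np.round(np.nanmedian(q,0),3) if len(q) else '')
s=st();print(s['tool_pos'],s['joints'])
E
```

```text
dark px [307. 148.] 72 c [ 766.9 -211.7] wh [31. 27.] 1.5 z 0.043 chest -447.0 -265.0
dark px [146. 202.] 374 c [575.6 318.1] wh [150.4 352. ] 57.2 z 0.041 chest 68.0 -37.0
dark px [175. 195.] 277 c [610.7 218.7] wh [80.  33.7] 88.3 z 0.045 chest -28.0 -79.0
dark px [191. 234.] 101 c [482.2 160.6] wh [  2.6 206.3] 86.2 z 0.04 chest -95.0 45.0
dark px [171. 219.] 289 c [529.8 227.4] wh [80.9 35.3] 85.1 z 0.044 chest -25.0 2.0
dark px [169. 248.] 304 c [436.8 229.2] wh [36.6 79.7] 86.2 z 0.045 chest -30.0 95.0
1163 [0.49  0.34  0.259]
0.24 71 [0.489 0.336 0.245]
0.25 271 [0.487 0.37  0.257]
0.26 333 [0.492 0.341 0.266]
0.27 208 [0.496 0.339 0.272]
[ 0.66234832 -0.05390167  0.33569338] [-9.86610108e-02  4.30979117e-01  1.13691766e+00  3.21844339e-04
  1.57327292e+00 -1.24502659e+00]
```

View pics/top_a15.png

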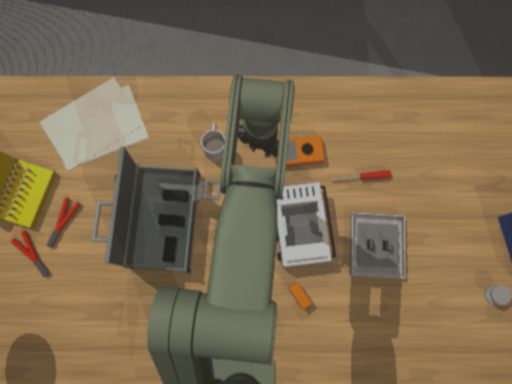

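View pics/side_a15.png

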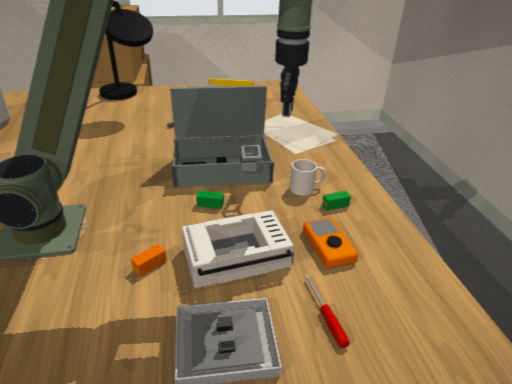

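```bash
python3 - <<'E'
from h import *
P=np.load('pics/P15.npy');x,y,z=P[...,0],P[...,1],P[...,2]
m=(z>.245)&(z<.275)&(abs(x-.49)<.07)&(y>.36)&(y<.42);Q=P[m]
r=cv2.minAreaRect((Q[:,:2]*1000).astype(np.float32));print(m.sum(),r,np.nanmedian(Q,0),np.nanpercentile(Q[:,2],[5,50,95]))
togo([.4946,.3865,.35],rot=down(np.radians(86)))
E
```

```text
253 ((492.2159118652344, 377.7195129394531), (33.296905517578125, 112.51532745361328), 89.89048767089844) [0.48593429 0.38314897 0.2586631 ] [0.25316587 0.2586631  0.26361201]
t 28.78 pos [ 0.6623 -0.0539  0.3357] grip 0.351 F [-0.5  1.4  0.1]
shift mm [ 332.3 -334.2  -14.3]
turn deg [ 2.000e-02 -2.000e-02 -2.032e+01]
```

>>> drive_tool:
  commands:
    - {"rx": 0,"ry": 0,"rz": -5,"tx": 0.028,"ty": -0.028,"tz": -0.01,"grip": 0.03}
    - {"rx": 0,"ry": 0,"rz": -10,"tx": 0.056,"ty": -0.056,"tz": -0.014,"grip": 0.03}
    - {"rx": 0,"ry": 0,"rz": -15,"tx": 0.084,"ty": -0.084,"tz": -0.014,"grip": 0.03}
    - {"rx": 0,"ry": 0,"rz": -20.3,"tx": 0.112,"ty": -0.112,"tz": -0.014,"grip": 0.03}
    - {"rx": 0,"ry": 0,"rz": -20.3,"tx": 0.14,"ty": -0.14,"tz": -0.014,"grip": 0.03}

```text
time_s: 29.2
tool_pos: [0.5901, 0.1346, 0.3507]
tcp_rot: [0.731, 0.683, 0.001, 0.0]
wrist_force: [1.4, 0.3, 0.3]
gripper_width: 0.348
```

```bash
python3 - <<'E'
from h import *
togo([.4946,.3865,.35],rot=down(np.radians(86)))
E
```

```text
t 29.2 pos [0.5901 0.1346 0.3507] grip 0.348 F [1.4 0.3 0.3]
shift mm [ 244.8 -112.3    0.7]
turn deg [ 0.08 -0.06  0.12]
```

>>> drive_tool:
  commands:
    - {"rx": 0,"ry": 0,"rz": 0,"tx": 0.037,"ty": -0.017,"tz": -0.005,"grip": 0.03}
    - {"rx": 0,"ry": 0,"rz": 0,"tx": 0.074,"ty": -0.034,"tz": -0.005,"grip": 0.03}
    - {"rx": 0,"ry": 0,"rz": 0,"tx": 0.111,"ty": -0.051,"tz": -0.005,"grip": 0.03}
    - {"rx": 0,"ry": 0,"rz": 0,"tx": 0.148,"ty": -0.068,"tz": -0.005,"grip": 0.03}
    - {"rx": 0,"ry": 0,"rz": 0,"tx": 0.185,"ty": -0.085,"tz": -0.005,"grip": 0.03}

```text
time_s: 29.62
tool_pos: [0.5174, 0.3249, 0.3558]
tcp_rot: [0.731, 0.682, 0.001, 0.0]
wrist_force: [1.1, 0.8, -0.3]
gripper_width: 0.358
```

>>> drive_tool:
  commands:
    - {"rx": 0,"ry": 0,"rz": 0,"tx": 0.03,"ty": -0.014,"tz": 0,"grip": 0.03}
    - {"rx": 0,"ry": 0,"rz": 0,"tx": 0.06,"ty": -0.027,"tz": 0,"grip": 0.03}
    - {"rx": 0,"ry": 0,"rz": 0,"tx": 0.06,"ty": -0.027,"tz": 0,"grip": 0.03}
    - {"rx": 0,"ry": 0,"rz": 0,"tx": 0.06,"ty": -0.027,"tz": 0,"grip": 0.03}
    - {"rx": 0,"ry": 0,"rz": 0,"tx": 0.06,"ty": -0.027,"tz": 0,"grip": 0.03}

```text
time_s: 30.03
tool_pos: [0.4961, 0.3843, 0.3551]
tcp_rot: [0.731, 0.682, 0.0, 0.0]
wrist_force: [0.1, 0.2, 0.2]
gripper_width: 0.352
```

```bash
python3 - <<'E'
from h import *
togo([.4946,.3865,.2405],rot=down(np.radians(86)))
E
```

```text
t 30.03 pos [0.4961 0.3843 0.3551] grip 0.352 F [0.1 0.2 0.2]
shift mm [  2.1  -1.7 114.6]
turn deg [0.05 0.   0.07]
```

>>> drive_tool:
  commands:
    - {"rx": 0,"ry": 0,"rz": 0,"tx": 0.002,"ty": -0.001,"tz": 0.03,"grip": 0.03}
    - {"rx": 0,"ry": 0,"rz": 0,"tx": 0.002,"ty": -0.001,"tz": 0.06,"grip": 0.03}
    - {"rx": 0,"ry": 0,"rz": 0,"tx": 0.002,"ty": -0.001,"tz": 0.09,"grip": 0.03}
    - {"rx": 0,"ry": 0,"rz": 0,"tx": 0.002,"ty": -0.001,"tz": 0.11,"grip": 0.03}
    - {"rx": 0,"ry": 0,"rz": 0,"tx": 0.002,"ty": -0.001,"tz": 0.115,"grip": 0.03}

```text
time_s: 30.45
tool_pos: [0.4947, 0.3837, 0.2358]
tcp_rot: [0.732, 0.682, -0.004, -0.0]
wrist_force: [-0.2, -0.5, -0.3]
gripper_width: 0.348
```

>>> drive_tool:
  commands:
    - {"rx": 0,"ry": 0,"rz": 0,"tx": 0,"ty": 0,"tz": 0,"grip": 0.0}
    - {"rx": 0,"ry": 0,"rz": 0,"tx": 0,"ty": 0,"tz": 0,"grip": 0.0}
    - {"rx": 0,"ry": 0,"rz": 0,"tx": 0,"ty": 0,"tz": 0,"grip": 0.0}
    - {"rx": 0,"ry": 0,"rz": 0,"tx": 0,"ty": 0,"tz": 0,"grip": 0.0}
  newtons: 30

```text
time_s: 30.78
tool_pos: [0.4964, 0.3857, 0.2403]
tcp_rot: [0.731, 0.682, 0.0, 0.001]
wrist_force: [0.8, -3.0, -3.5]
gripper_width: 0.122
```

```bash
python3 - <<'E'
from h import *
togo([.4946,.3865,.2405],rot=down(np.radians(86)))
s=st(); g=s['tool_pos']+[0,0,.0187]
rel=np.array(g[:2])-C; xc=1000*rel@EX; h=1000*g[2]-80.5; print('xc',xc,'h',h,'r',np.hypot(95-xc,h)); 
a=np.arctan2(h,95-xc); a0=np.arctan2(52,170); th=a-a0; print('lid',th,np.degrees(th))
r=np.hypot(170,52)
t0=np.degrees(th)
for k in range(1,13):
    t=t0*(1-k/12); b=a0+np.radians(t); print(k,round(t,1),np.round((-(r*np.cos(b)-r*np.cos(a))),1),np.round(-(r*np.sin(b)-r*np.sin(a)),1))
E
```

```text
t 30.78 pos [0.4964 0.3857 0.2403] grip 0.122 F [ 0.8 -3.  -3.5]
shift mm [ 0.7 -1.9 -0.2]
turn deg [0.08 0.03 0.06]
xc 130.25656107560198 h 178.49570262273136 r 181.94433476659887
lid 1.468961949296431 84.16531995999593
1 77.2 -21.6 -2.9
2 70.1 -43.3 -3.1
3 63.1 -64.9 -0.7
4 56.1 -86.1 4.3
5 49.1 -106.5 11.9
6 42.1 -125.8 21.9
7 35.1 -143.7 34.2
8 28.1 -160.0 48.6
9 21.0 -174.4 64.8
10 14.0 -186.8 82.8
11 7.0 -196.8 102.0
12 0.0 -204.4 122.4
```

>>> drive_tool:
  commands:
    - {"rx": 0,"ry": 0,"rz": 0,"tx": -0.0216,"ty": 0,"tz": -0.003,"grip": 0.0}
    - {"rx": 0,"ry": 0,"rz": 0,"tx": -0.0433,"ty": 0,"tz": -0.003,"grip": 0.0}
    - {"rx": 0,"ry": 0,"rz": 0,"tx": -0.0649,"ty": 0,"tz": -0.0007,"grip": 0.0}
    - {"rx": 0,"ry": 0,"rz": 0,"tx": -0.0861,"ty": 0,"tz": 0.0043,"grip": 0.0}
    - {"rx": 0,"ry": 0,"rz": 0,"tx": -0.1065,"ty": 0,"tz": 0.0119,"grip": 0.0}

```text
time_s: 31.2
tool_pos: [0.4896, 0.2817, 0.2314]
tcp_rot: [0.731, 0.683, 0.005, -0.001]
wrist_force: [-1.3, 2.8, 4.0]
gripper_width: 0.128
```

>>> drive_tool:
  commands:
    - {"rx": 0,"ry": 0,"rz": 0,"tx": -0.0193,"ty": 0,"tz": 0.01,"grip": 0.0}
    - {"rx": 0,"ry": 0,"rz": 0,"tx": -0.0372,"ty": 0,"tz": 0.0223,"grip": 0.0}
    - {"rx": 0,"ry": 0,"rz": 0,"tx": -0.0535,"ty": 0,"tz": 0.0367,"grip": 0.0}
    - {"rx": 0,"ry": 0,"rz": 0,"tx": -0.0679,"ty": 0,"tz": 0.0529,"grip": 0.0}
    - {"rx": 0,"ry": 0,"rz": 0,"tx": -0.0803,"ty": 0,"tz": 0.0709,"grip": 0.0}

```text
time_s: 31.62
tool_pos: [0.4841, 0.1998, 0.1593]
tcp_rot: [0.731, 0.682, 0.003, 0.001]
wrist_force: [-1.3, 0.1, 2.4]
gripper_width: 0.124
```

>>> drive_tool:
  commands:
    - {"rx": 0,"ry": 0,"rz": 0,"tx": -0.01,"ty": 0,"tz": 0.0192,"grip": 0.0}
    - {"rx": 0,"ry": 0,"rz": 0,"tx": -0.0155,"ty": 0,"tz": 0.032,"grip": 0.0}
    - {"rx": 0,"ry": 0,"rz": 0,"tx": -0.0176,"ty": 0,"tz": 0.04,"grip": 0.0}
    - {"rx": 0,"ry": 0,"rz": 0,"tx": -0.0176,"ty": 0,"tz": 0.041,"grip": 0.0}
    - {"rx": 0,"ry": 0,"rz": 0,"tx": -0.0176,"ty": 0,"tz": 0.041,"grip": 0.0}

```text
time_s: 32.03
tool_pos: [0.4827, 0.1807, 0.1164]
tcp_rot: [0.73, 0.683, -0.001, 0.002]
wrist_force: [1.1, -8.5, -2.1]
gripper_width: 0.125
```

```bash
python3 - <<'E'
from h import *
togo([.4946,.3865,.2405],rot=down(np.radians(86)))
p,d=cap('side'); crop(p,130,50,350,220,3.5,'s16')
E
```

```text
t 32.03 pos [0.4827 0.1807 0.1164] grip 0.125 F [ 1.1 -8.5 -2.1]
shift mm [ 205.7   -1.8 -124.7]
turn deg [0.09 0.18 0.15]
```

View pics/s16.png

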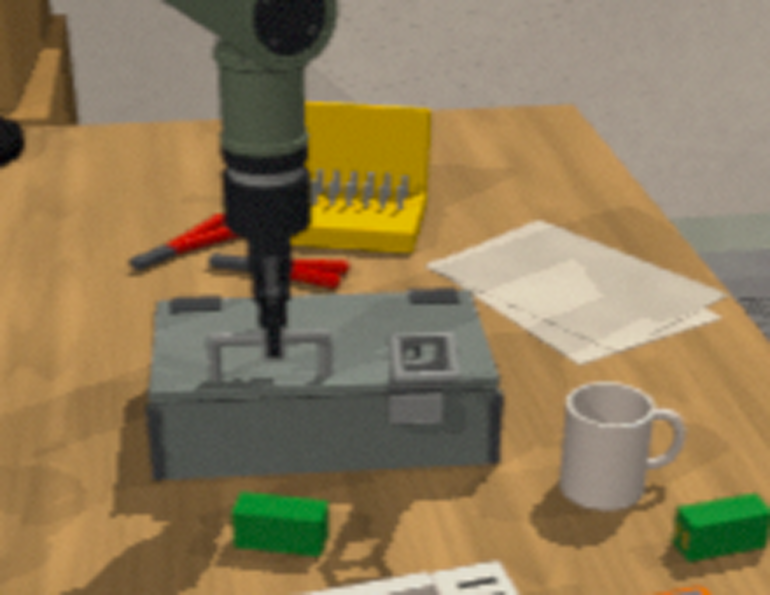

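The lid looks shut. I'll press a little, release, and measure the lid's top.

>>> drive_tool:
  commands:
    - {"rx": 0,"ry": 0,"rz": 0,"tx": 0,"ty": 0,"tz": 0.004,"grip": 0.0}
    - {"rx": 0,"ry": 0,"rz": 0,"tx": 0,"ty": 0,"tz": 0.006,"grip": 0.0}
    - {"rx": 0,"ry": 0,"rz": 0,"tx": 0,"ty": 0,"tz": 0.006,"grip": 0.0}
    - {"rx": 0,"ry": 0,"rz": 0,"tx": 0,"ty": 0,"tz": 0.002,"grip": 0.03}
    - {"rx": 0,"ry": 0,"rz": 0,"tx": 0,"ty": 0,"tz": 0,"grip": 0.045}

```text
time_s: 32.5
tool_pos: [0.4837, 0.1833, 0.1179]
tcp_rot: [0.731, 0.682, 0.003, 0.001]
wrist_force: [0.9, 0.8, -0.3]
gripper_width: 0.398
```

>>> drive_tool:
  commands:
    - {"rx": 0,"ry": 0,"rz": 0,"tx": 0,"ty": 0,"tz": 0,"grip": 0.045}
    - {"rx": 0,"ry": 0,"rz": 0,"tx": 0,"ty": 0,"tz": -0.03,"grip": 0.045}
    - {"rx": 0,"ry": 0,"rz": 0,"tx": 0,"ty": 0,"tz": -0.07,"grip": 0.045}
    - {"rx": 0,"ry": 0,"rz": 0,"tx": 0,"ty": 0,"tz": -0.11,"grip": 0.03}
    - {"rx": 0,"ry": 0,"rz": 0,"tx": 0,"ty": 0,"tz": -0.11,"grip": 0.03}

```text
time_s: 32.92
tool_pos: [0.4864, 0.1846, 0.2336]
tcp_rot: [0.731, 0.683, 0.008, 0.003]
wrist_force: [0.8, 0.7, 0.8]
gripper_width: 0.352
```

```bash
python3 - <<'E'
from h import *
p,d=cap('top','a17'); P=cloud('top',d); p2,d2=cap('side','a17'); P2=cloud('side',d2)
for n,Q in(('top',P),('side',P2)):
    rel=Q[...,:2]-C; xc=rel@EX*1000; yc=rel@EY*1000; z=Q[...,2]*1000
    for lo,hi in((-90,-60),(-60,-20),(-20,20),(20,80)):
        m=(xc>lo)&(xc<hi)&(abs(yc)<150)&(abs(z-92)<15)
        if m.sum(): print(n,lo,hi,m.sum(),np.nanmedian(z[m]).round(1))
    m=(xc<-110)&(xc>-200)&(abs(yc+78)<40)&(z>100)&(z<200); print('hasp',m.sum(),np.round([np.nanmedian(xc[m]),np.nanmedian(yc[m]),np.nanmedian(z[m])],1), np.nanmax(z[m]) if m.sum() else '')
    q=m&(abs(yc+78)<18)
    for lo in range(-185,-110,10):
        k=q&(xc>lo)&(xc<lo+10)
        if k.sum(): print(lo,k.sum(),np.round(np.nanpercentile(z[k],[10,50,90]),1))
togo([.6,.0698,.2],rot=down(np.radians(86)))
E
```

```text
top -90 -60 471 92.7
top -60 -20 524 92.5
top -20 20 436 92.4
top 20 80 722 92.8
hasp 275 [-145.8  -79.5  152.5] 174.2898417879073
-185 36 [146.1 151.1 153.7]
-175 5 [144.8 147.  150.8]
-165 1 [162.3 162.3 162.3]
-155 7 [164.  167.4 170.4]
-145 27 [156.  165.8 171.8]
-135 19 [130.9 134.4 146.6]
-125 28 [115.8 123.9 131.3]
-115 12 [104.4 109.8 114. ]
side -90 -60 346 93.4
side -60 -20 415 93.4
side -20 20 306 93.5
side 20 80 686 93.6
hasp 250 [-149.9  -83.4  153. ] 171.8095439768107
-185 38 [144.4 150.2 152.7]
-175 2 [154.3 155.  155.6]
-165 3 [157.6 159.  162.1]
-155 21 [163.7 168.5 171.7]
-145 29 [153.  161.6 169. ]
-135 18 [125.6 131.  135.1]
-125 13 [102.8 124.8 131.3]
-115 3 [103.6 104.2 104.4]
t 33.02 pos [0.4831 0.1833 0.2274] grip 0.349 F [-1.  -0.5 -0.5]
shift mm [-105.3  124.2   27.7]
turn deg [ 0.24 -0.13  0.12]
```

>>> drive_tool:
  commands:
    - {"rx": 0,"ry": 0,"rz": 0,"tx": -0.021,"ty": 0.025,"tz": 0,"grip": 0.025}
    - {"rx": 0,"ry": 0,"rz": 0,"tx": -0.045,"ty": 0.053,"tz": 0,"grip": 0.025}
    - {"rx": 0,"ry": 0,"rz": 0,"tx": -0.069,"ty": 0.081,"tz": 0,"grip": 0.025}
    - {"rx": 0,"ry": 0,"rz": 0,"tx": -0.093,"ty": 0.11,"tz": 0,"grip": 0.025}
    - {"rx": 0,"ry": 0,"rz": 0,"tx": -0.105,"ty": 0.124,"tz": 0,"grip": 0.025}

```text
time_s: 33.43
tool_pos: [0.6005, 0.0666, 0.2231]
tcp_rot: [0.731, 0.682, -0.001, -0.0]
wrist_force: [-0.3, 0.3, 0.1]
gripper_width: 0.293
```

>>> drive_tool:
  commands:
    - {"rx": 0,"ry": 0,"rz": 0,"tx": 0,"ty": 0,"tz": 0,"grip": 0.025}
    - {"rx": 0,"ry": 0,"rz": 0,"tx": 0,"ty": 0,"tz": 0,"grip": 0.025}
    - {"rx": 0,"ry": 0,"rz": 0,"tx": 0,"ty": 0,"tz": 0,"grip": 0.025}

```text
time_s: 33.68
tool_pos: [0.5974, 0.07, 0.2242]
tcp_rot: [0.731, 0.683, -0.001, -0.001]
wrist_force: [-0.3, 0.4, -0.4]
gripper_width: 0.291
```

```bash
python3 - <<'E'
from h import *
togo([.6,.0698,.1305],rot=down(np.radians(86)))
E
```

```text
t 33.68 pos [0.5974 0.07   0.2242] grip 0.291 F [-0.3  0.4 -0.4]
shift mm [ 0.   3.  93.7]
turn deg [-0.19 -0.01  0.12]
```

>>> drive_tool:
  commands:
    - {"rx": 0,"ry": 0,"rz": 0,"tx": 0,"ty": 0.0025,"tz": 0.025,"grip": 0.025}
    - {"rx": 0,"ry": 0,"rz": 0,"tx": 0,"ty": 0.0025,"tz": 0.05,"grip": 0.025}
    - {"rx": 0,"ry": 0,"rz": 0,"tx": 0,"ty": 0.0025,"tz": 0.07,"grip": 0.025}
    - {"rx": 0,"ry": 0,"rz": 0,"tx": 0,"ty": 0.0025,"tz": 0.088,"grip": 0.025}
    - {"rx": 0,"ry": 0,"rz": 0,"tx": 0,"ty": 0.0025,"tz": 0.093,"grip": 0.025}

```text
time_s: 34.1
tool_pos: [0.5979, 0.0703, 0.1295]
tcp_rot: [0.73, 0.683, -0.003, -0.002]
wrist_force: [-1.0, -0.2, -0.8]
gripper_width: 0.289
```

>>> drive_tool:
  commands:
    - {"rx": 0,"ry": 0,"rz": 0,"tx": 0,"ty": 0,"tz": 0,"grip": 0.0}
    - {"rx": 0,"ry": 0,"rz": 0,"tx": 0,"ty": 0,"tz": 0,"grip": 0.0}
    - {"rx": 0,"ry": 0,"rz": 0,"tx": 0,"ty": 0,"tz": 0,"grip": 0.0}
    - {"rx": 0,"ry": 0,"rz": 0,"tx": 0,"ty": 0,"tz": 0,"grip": 0.0}
  newtons: 25

```text
time_s: 34.43
tool_pos: [0.5995, 0.0695, 0.133]
tcp_rot: [0.731, 0.683, -0.001, -0.001]
wrist_force: [-4.3, -0.1, -1.6]
gripper_width: 0.105
```

```bash
python3 - <<'E'
from h import *
s=st(); g=s['tool_pos']+[0,0,.0187]; print(s['gripper_width'],s['wrist_force'])
rel=g[:2]-C; X=1000*rel@EX+105; h=1000*g[2]-94; r=np.hypot(80,42); a0=np.arctan2(42,80); a=np.arctan2(h,X); print(X,h,np.hypot(X,h),'hasp',a-a0)
th=a-a0
for k in range(1,11):
    b=a0+th*(1-k/10); print(k,np.round(r*np.cos(b)-r*np.cos(a),1),np.round(-(r*np.sin(b)-r*np.sin(a)),1))
E
```

```text
0.10478986892137909 [-4.33285636 -0.14352175 -1.63911517]
-72.99947384291605 57.733877953223384 93.07053155999635 hasp 1.9889900216684582
1 12.5 -12.9
2 27.2 -23.1
3 43.7 -30.1
4 61.3 -33.8
5 79.2 -33.9
6 96.9 -30.5
7 113.4 -23.6
8 128.4 -13.7
9 141.0 -0.9
10 150.9 14.0
```

>>> drive_tool:
  commands:
    - {"rx": 0,"ry": 0,"rz": 0,"tx": 0.0125,"ty": 0,"tz": -0.0129,"grip": 0.0}
    - {"rx": 0,"ry": 0,"rz": 0,"tx": 0.0272,"ty": 0,"tz": -0.0231,"grip": 0.0}
    - {"rx": 0,"ry": 0,"rz": 0,"tx": 0.0437,"ty": 0,"tz": -0.0301,"grip": 0.0}
    - {"rx": 0,"ry": 0,"rz": 0,"tx": 0.0613,"ty": 0,"tz": -0.0338,"grip": 0.0}
    - {"rx": 0,"ry": 0,"rz": 0,"tx": 0.0792,"ty": 0,"tz": -0.0339,"grip": 0.0}

```text
time_s: 34.85
tool_pos: [0.6059, 0.148, 0.1696]
tcp_rot: [0.731, 0.683, 0.0, 0.001]
wrist_force: [-5.6, -2.9, 2.9]
gripper_width: 0.102
```

>>> drive_tool:
  commands:
    - {"rx": 0,"ry": 0,"rz": 0,"tx": 0.0177,"ty": 0,"tz": 0.0034,"grip": 0.0}
    - {"rx": 0,"ry": 0,"rz": 0,"tx": 0.0342,"ty": 0,"tz": 0.0103,"grip": 0.0}
    - {"rx": 0,"ry": 0,"rz": 0,"tx": 0.0492,"ty": 0,"tz": 0.0202,"grip": 0.0}
    - {"rx": 0,"ry": 0,"rz": 0,"tx": 0.0618,"ty": 0,"tz": 0.033,"grip": 0.0}
    - {"rx": 0,"ry": 0,"rz": 0,"tx": 0.0717,"ty": 0,"tz": 0.048,"grip": 0.0}

```text
time_s: 35.27
tool_pos: [0.6117, 0.2212, 0.1197]
tcp_rot: [0.731, 0.683, 0.001, 0.0]
wrist_force: [-3.6, -2.6, 2.2]
gripper_width: 0.103
```

>>> drive_tool:
  commands:
    - {"rx": 0,"ry": 0,"rz": 0,"tx": 0,"ty": 0,"tz": 0.003,"grip": 0.0}
    - {"rx": 0,"ry": 0,"rz": 0,"tx": 0,"ty": 0,"tz": 0.004,"grip": 0.0}
    - {"rx": 0,"ry": 0,"rz": 0,"tx": 0,"ty": 0,"tz": 0.004,"grip": 0.0}

```text
time_s: 35.52
tool_pos: [0.6119, 0.2215, 0.1171]
tcp_rot: [0.731, 0.683, 0.002, -0.0]
wrist_force: [-6.0, 2.3, 9.9]
gripper_width: 0.105
```

```bash
python3 - <<'E'
from h import *
togo([.611,.2215,.118],rot=down(np.radians(86)))
p,d=cap('side'); crop(p,130,50,350,220,3.5,'s18')
E
```

```text
t 35.52 pos [0.6119 0.2215 0.1171] grip 0.105 F [-6.   2.3  9.9]
shift mm [-0.1 -0.9 -0.9]
turn deg [ 0.16 -0.23  0.08]
```

View pics/s18.png

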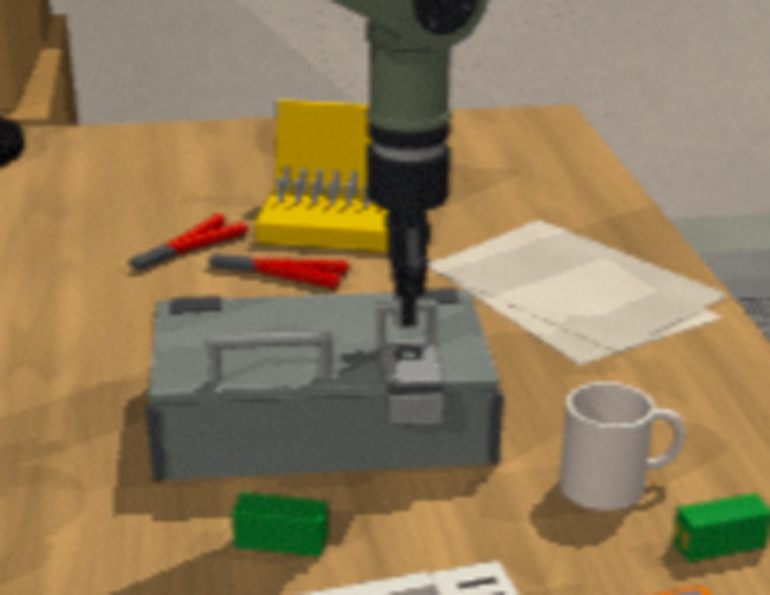

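Hasp is down and the staple shows through its slot at (408,353). Releasing and moving clear.

>>> drive_tool:
  commands:
    - {"rx": 0,"ry": 0,"rz": 0,"tx": 0,"ty": 0,"tz": 0,"grip": 0.04}
    - {"rx": 0,"ry": 0,"rz": 0,"tx": 0,"ty": 0,"tz": 0,"grip": 0.04}
    - {"rx": 0,"ry": 0,"rz": 0,"tx": 0,"ty": 0,"tz": 0,"grip": 0.04}
    - {"rx": 0,"ry": 0,"rz": 0,"tx": 0,"ty": 0,"tz": -0.03,"grip": 0.04}
    - {"rx": 0,"ry": 0,"rz": 0,"tx": 0,"ty": 0,"tz": -0.07,"grip": 0.04}

```text
time_s: 35.98
tool_pos: [0.6095, 0.2189, 0.1808]
tcp_rot: [0.731, 0.683, -0.004, -0.002]
wrist_force: [0.5, 0.3, -0.3]
gripper_width: 0.466
```

>>> drive_tool:
  commands:
    - {"rx": 0,"ry": 0,"rz": 0,"tx": 0,"ty": 0,"tz": -0.04,"grip": 0.04}
    - {"rx": 0,"ry": 0,"rz": 0,"tx": -0.03,"ty": 0,"tz": -0.07,"grip": 0.04}
    - {"rx": 0,"ry": 0,"rz": 0,"tx": -0.07,"ty": 0,"tz": -0.08,"grip": 0.04}
    - {"rx": 0,"ry": 0,"rz": 0,"tx": -0.11,"ty": 0,"tz": -0.08,"grip": 0.04}
    - {"rx": 0,"ry": 0,"rz": 0,"tx": -0.15,"ty": 0,"tz": -0.08,"grip": 0.04}

```text
time_s: 36.4
tool_pos: [0.6018, 0.0687, 0.2658]
tcp_rot: [0.73, 0.683, 0.002, 0.001]
wrist_force: [0.9, -0.7, -0.0]
gripper_width: 0.472
```

>>> drive_tool:
  commands:
    - {"rx": 0,"ry": 0,"rz": 0,"tx": -0.04,"ty": 0,"tz": 0,"grip": 0.04}
    - {"rx": 0,"ry": 0,"rz": 0,"tx": -0.08,"ty": 0,"tz": 0,"grip": 0.04}
    - {"rx": 0,"ry": 0,"rz": 0,"tx": -0.12,"ty": 0,"tz": 0,"grip": 0.04}
    - {"rx": 0,"ry": 0,"rz": 0,"tx": -0.12,"ty": 0,"tz": 0,"grip": 0.04}
    - {"rx": 0,"ry": 0,"rz": 0,"tx": -0.12,"ty": 0,"tz": 0,"grip": 0.04}

```text
time_s: 36.82
tool_pos: [0.5931, -0.0519, 0.2643]
tcp_rot: [0.732, 0.681, 0.0, 0.0]
wrist_force: [1.4, 1.3, 0.6]
gripper_width: 0.47
```

```bash
python3 - <<'E'
from h import *
p,d=cap('side','a19'); p,d=cap('top','a19'); P=cloud('top',d)
x,y,z=P[...,0],P[...,1],P[...,2]
def rect(m,name):
    Q=P[m]; r=cv2.minAreaRect((Q[:,:2]*1000).astype(np.float32)); print(name,m.sum(),np.round(r[0],1),np.round(r[1],1),round(r[2],1),np.nanmedian(Q[:,2]).round(4))
rect((abs(x-.61)<.05)&(abs(y-.22)<.05)&(z>0.136)&(z<.16),'pull')
rect((abs(x-.478)<.09)&(abs(y-.18)<.05)&(z>0.13)&(z<.16),'handle')
rect((abs(x-.454)<.09)&(abs(y+.434)<.075)&(z>.035)&(z<.06),'ears')
s=st();print(s['time_s'],s['tool_pos'],s['wrist_force'])
E
```

```text
pull 53 [610.3 221.5] [10.  56.1] 86.4 0.1401
handle 147 [478.6 180.9] [ 12.  110.8] 86.1 0.1373
ears 70 [ 453.3 -433. ] [64.7 28. ] 86.9 0.0493
36.9167 [ 0.59325814 -0.04930187  0.26431444] [ 0.66030763 -0.78748224 -0.13675227]
```

View pics/side_a19.png

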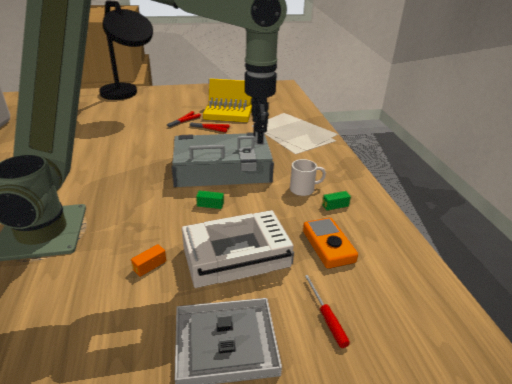

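View pics/top_a19.png

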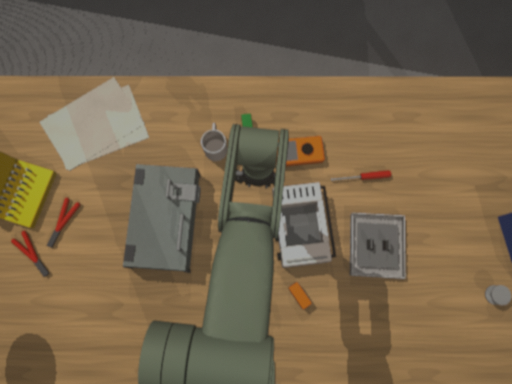

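The pull and handle are back at their starting positions, the cover is in the tray, and the arm is clear. Handing in.

```bash
python3 -c "
from station import manip
print(manip.finish_job())"
```

```text
the job is handed in; nothing more can be done
None
```

I handed the job in at about 37 s, with every step done; `finish_job` gave no verdict.

- **Order followed:** I flipped the hasp over to about 2.0 rad and raised the lid to about 1.47 rad. Then I squeezed the radio cover off and laid it in the tray. The radio's pack and both black bench packs went onto the chest floor, and after that I shut the lid and swung the hasp down. I left the green and orange look-alikes alone.
- **Packs:** Before shutting, the camera showed all three flat on the floor, at chest (x, y) of about (-30, 95), (-25, 2) and (-28, -79) mm, with tops about 45 mm high. No other black packs were in view, and none had been knocked aside.
- **Lid and hasp:** With the lid shut, its top measured 92.4–92.8 mm in the top view, against 92.5 mm expected. The hasp pull and lid handle are back within 1 mm of where they started.
- **Cover:** It lies right side up, about 1–2 mm from the tray's middle, with its ears at about 49 mm.
- **Bystanders:** The multimeter, screwdriver and mug look unmoved in the pictures; I did not measure them separately. The arm ended in free air, with only about 1 N at the wrist.
- **Disagreements:** The side view read the lid top about 1 mm higher than the top view, within calibration. While lowering into the radio bay, the wrist force briefly read 13 N, which I did not explain; it caused no visible problem.

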